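# Put the bench things back on their outlined pads

## Task

Tidy the place beside the sink: put the tweezers, the scrub brush, the lidded jar and the small brown bottle each on the white pad whose outline matches it in shape and size, centred on the outline and lined up with it (either way round), upright or flat as they were. Set the jar and the bottle down gently, do not drop them, and leave the glass beaker and the lidded dish standing where they are.

Things in the scene. Friction and masses are not known exactly. Their poses are not given: they have to be found in the camera images.
- tweezers_mid (a point): steel tweezers lying flat, 136 long x 16 wide x 9 mm high, 22 g or so; the point is their centre, 4.5 mm above their underside; x along their length, z up. Grasp across the 16 mm width near the middle
- brush_mid (a point): hand scrub brush standing on its bristles, cream plastic with an arched handle, 86 long x 30 wide x 55 mm high; the point is its centre, 27.5 mm above its underside; y along its length, z up. Solid to the gripper: grasp across the 30 mm width, at mid-height, near the middle
- jar_mid (a point): sample jar with a blue screw lid that stays on, round, 65 mm high; body 56 mm in diameter, the lid (top 16 mm) 59 mm in diameter; the point is its centre, 32.5 mm above its underside; z up along its axis. Grasp the lid or the body
- bottle_mid (a point): small brown bottle with a white screw cap that stays on, round, 78 mm high; body 40 mm in diameter over its lower 55 mm, then a rounded shoulder, cap 27 mm; the point is its centre, 39 mm above its underside; z up along its axis. Grasp the body
- pad_tweezers: pad for the tweezers: fixed white plastic pad, 4 mm thick, with a thin dark outline moulded on its flat top (no rim or recess). Origin at the centre of its underside, z up; the top is 4 mm above the origin. 160 x 42 mm, y along its length; outline a long slim leaf, 148 x 28 mm, along y and centred. The tweezers may lie either way round
- pad_brush: pad for the brush: fixed white plastic pad, 4 mm thick, with a thin dark outline moulded on its flat top (no rim or recess). Origin at the centre of its underside, z up; the top is 4 mm above the origin. 112 x 56 mm, y along its length; outline a rounded rectangle, 96 x 40 mm, along y and centred. The brush may stand either way round
- pad_jar: pad for the jar: round, 76 mm in diameter, fixed white plastic pad, 4 mm thick, with a thin dark outline moulded on its flat top (no rim or recess). Origin at the centre of its underside, z up; the top is 4 mm above the origin. Outline a circle of 67 mm, centred
- pad_bottle: pad for the small bottle: round, 60 mm in diameter, fixed white plastic pad, 4 mm thick, with a thin dark outline moulded on its flat top (no rim or recess). Origin at the centre of its underside, z up; the top is 4 mm above the origin. Outline a circle of 48 mm, centred
- beaker_glass: bystander, leave it standing: loose clear glass beaker, open, 62 x 69 mm (spout) and 80 mm high; origin at the centre of its underside, z up
- dish: bystander, leave it alone: loose round lidded dish, 61 mm in diameter, 15 mm high; origin at the centre of its underside, z up
Not all that is in view belongs to the job. What is shaped like the part that bears bottle_mid but pink is not meant.

How it is judged:
By the outcome, as a careful person would: the job done as asked, in the order asked, and still so for the second after the job is handed in, with the robot touching nothing.
It also fails if it takes over 102 s, if anything falls off the work surface, if the arm or the gripper's body presses on something with over 40 N, if the wrist force passes 120 N, or if a joint passes its speed limit or range.

## Robot

A 7-joint arm with a two-finger parallel gripper is mounted at the origin on a cart in front of the work surface, level with it; the furniture and walls round the work are solid. World frame = base frame: x ahead of the robot, y to its left, z up, the work surface at z = 0. Lengths are in mm, angles in rad, forces in N, time in s.
With the tool pointing down it reaches from about 350 to 900 mm from the base axis. Payload 19.9 kg.
Tool frame: the origin (TCP) lies on the mounting face of the last link; the fingertips stand 199 mm ahead of it and the grasp point (between the pads) lies 180 mm ahead of it (r.tcp_to_tips is the distance from the TCP to the fingertips, in mm); z points along the fingers, y is the direction in which the jaws open and shut (so a half turn about z gives the same grasp; the last joint's range is limited). The gripper opens to 94 mm and grips with 3 to 60 N. Pads are 16 mm wide; open, the fingers measure 119 mm over their backs; the gripper's body (75 mm by 177 mm) begins 78 mm behind the grasp point.
Start: joints at [1.298, 0.417, -0.01, 1.614, 0.005, 1.111, -0.053], TCP at [142.979, -608.421, 404.625] pointing down, gripper open.
Joint ranges: [-2.81, 2.81], [-0.39, 2.02], [-1.27, 1.25], [0.06, 2.57], [-1.19, 4.33], [0.19, 2], [-2.82, 2.82]. Speed limits (rad/s): [1.89, 1.89, 2.39, 2.39, 3.01, 3.01, 3.01].

## Interface

Orientations are given as a unit quaternion [w, x, y, z].
In Python, from bench import r gives the robot as it stands.
- The arm moves only by the tool send_rows, never from a script. Its argument "plan" is a list of rows, each an object with "offset": the shift along the tool's x, y, z in mm, a list of three; "delta_rot": the turn, a rotation vector about the tool's x, y, z in degrees, a list of three; "grip": the opening, from 0 (shut) to 1 (fully open). In form: [{"offset": [x, y, z], "delta_rot": [ax, ay, az], "grip": grip}, ...]. A call has 1 to 12 rows; each row is the pose to reach, as a shift and turn from the pose commanded when the call began, along the tool's axes at that moment; what a row does not reach only later rows make up. A row lasts 1/10 s, in which the tool goes at most 50 mm and 8.59 degrees, less where a joint would pass 70% of its speed; a pose out of reach is approached as far as the arm can. A call with a gripper value outside its range is refused whole. The fingers move at their own pace and stop on an object; "grip_force" is the grip in N (left out, the last holds). Time passes only in rows, so rows that repeat a pose let the fingers close. It gives the time, the measured TCP pose, the force and the opening at its end, in the units of the state.
- r.get_obs(): the state, without advancing time (a new reading comes with each control period).
- r.snapshot(name): name is "scene" or "top" or "wrist"; returns the picture (400x640x3 uint8, blue, green, red); there is no depth.
- r.camera_params(name): a dict with "mtx" (3x3 intrinsics, pixels), "dist_coeffs" ([k1, k2, p1, p2, k3] as OpenCV has them; the pictures are not rectified), "extrinsics" (4x4, takes a point from camera to world coordinates). Camera axes: x right, y down, z forward; pixel columns grow to the right and rows downward; lengths in mm; the calibration is good to about 2 mm. A picture is of the moment at which its call begins: read the wrist's pose just before it. camera_params takes no time and is no camera call; for the wrist camera it gives the pose at the moment of the call.
- r.job_done(): hands the job in, once; it reports no verdict.
The state is a dict: "time": time; "q": joint angles; "qvel": joint speeds; "effort": joint torques, N m; "tool_pos": TCP position; "ee_rot": TCP orientation; "wrist_force": force on the tool from outside, world axes, zero at the start; "wrist_torque": the same for the moment, N m; "width": opening from 0.0 (shut) to 1.0 (fully open).
Only numpy, scipy, OpenCV 4.12 (cv2) and the standard library are available. Lean on these libraries where they do the work, as an engineer would, in place of code of your own. Each camera call takes 0.05 s, during which the arm holds its last target.

## Working session

There is one attempt and no reset: what is moved stays moved. The work goes in short steps, Python scripts to look and compute and a tool call to move; the robot and the scene stay as the last step left them, time stands still between calls to the robot, and variables do not carry over. Pictures are saved under pics/ and viewed, and the job is handed in when it is done.

Besides the shell and the picture viewer there is one more tool, called after "Call:" as name(argument=value, ...), one argument or row to a line, values as JSON. send_rows: Moves the arm, as the interface text tells. Its arguments: {"type":"object","properties":{"plan":{"type":"array"},"grip_force":{"type":"number"}},"required":["plan"]}

```bash
mkdir -p pics; ls; python3 - <<'E'
from bench import r
import cv2,numpy as np
o=r.get_obs();print(o)
for n in("scene","top","wrist"):
    p=r.camera_params(n);print(n,np.round(p["mtx"],1).tolist(),p["dist_coeffs"],np.round(p["extrinsics"],3).tolist())
    cv2.imwrite(f"pics/{n}0.png",r.snapshot(n))
E
```

```text
pics
{'time': 0.0, 'q': array([ 1.29852074,  0.41794154, -0.01031921,  1.61414351,  0.00471154,
        1.11070216, -0.05300959]), 'qvel': array([-0.00032486,  0.000489  ,  0.00119357, -0.0005976 , -0.00099373,
        0.00179458,  0.00018438]), 'effort': array([-5.74646638e-04, -8.51265836e+01,  6.39358498e-01, -4.25991511e+01,
       -4.88439936e-02,  1.84814731e-02,  2.15214518e-04]), 'tool_pos': array([ 142.94055573, -608.30200296,  404.05821293]), 'ee_rot': array([-5.74358789e-04,  9.93348977e-01,  1.15141071e-01, -1.13291387e-04]), 'wrist_force': array([0.12719246, 0.67250739, 0.53923125]), 'wrist_torque': array([-0.01899144,  0.04940136, -0.02834299]), 'width': 0.9999774276165713}
scene [[364.1, 0.0, 315.4], [0.0, 364.1, 197.8], [0.0, 0.0, 1.0]] [0.00751823 0.         0.         0.         0.        ] [[0.701, -0.452, 0.551, 90.806], [-0.713, -0.46, 0.529, -310.538], [0.014, -0.764, -0.645, 614.154], [0.0, 0.0, 0.0, 1.0]]
top [[498.4, 0.0, 322.6], [0.0, 498.4, 204.5], [0.0, 0.0, 1.0]] [0.04159976 0.         0.         0.         0.        ] [[-0.003, -0.978, 0.209, 378.594], [-1.0, 0.004, 0.004, 148.926], [-0.004, -0.209, -0.978, 1085.204], [0.0, 0.0, 0.0, 1.0]]
wrist [[351.4, 0.0, 324.4], [0.0, 351.4, 204.0], [0.0, 0.0, 1.0]] [-0.02949838  0.          0.          0.          0.        ] [[0.228, -0.942, -0.245, 213.54], [-0.974, -0.222, -0.056, -591.57], [-0.002, 0.252, -0.968, 383.864], [0.0, 0.0, 0.0, 1.0]]
```

View pics/scene0.png

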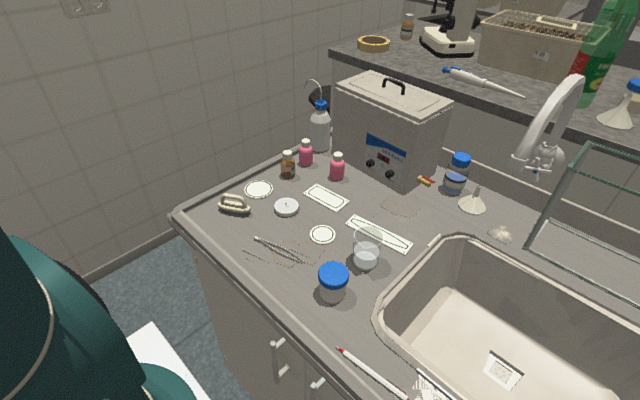

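View pics/top0.png

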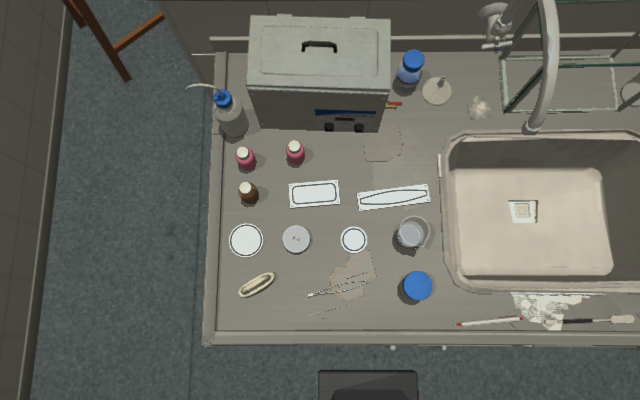

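View pics/wrist0.png

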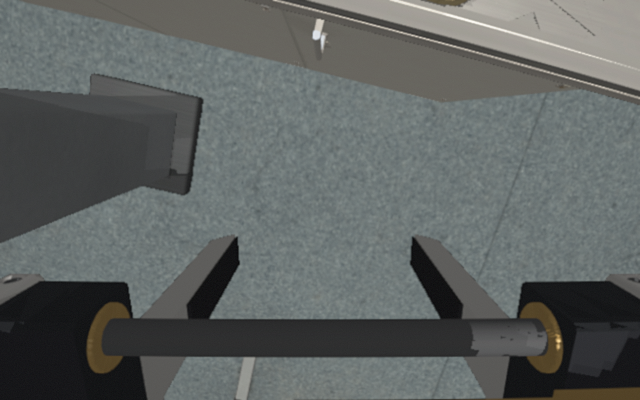

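```bash
python3 - <<'E'
import cv2
i=cv2.imread("pics/top0.png")
cv2.imwrite("pics/c1.png",cv2.resize(i[130:330,205:335],None,fx=4,fy=4,interpolation=cv2.INTER_CUBIC)[:800][:, :].copy()[:600])
cv2.imwrite("pics/c1.png",cv2.resize(i[130:270,220:350],None,fx=4.2,fy=4.2,interpolation=cv2.INTER_CUBIC))
cv2.imwrite("pics/c2.png",cv2.resize(i[170:330,300:440],None,fx=3.7,fy=3.7,interpolation=cv2.INTER_CUBIC))
E
```

```text
(no output)
```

View pics/c1.png

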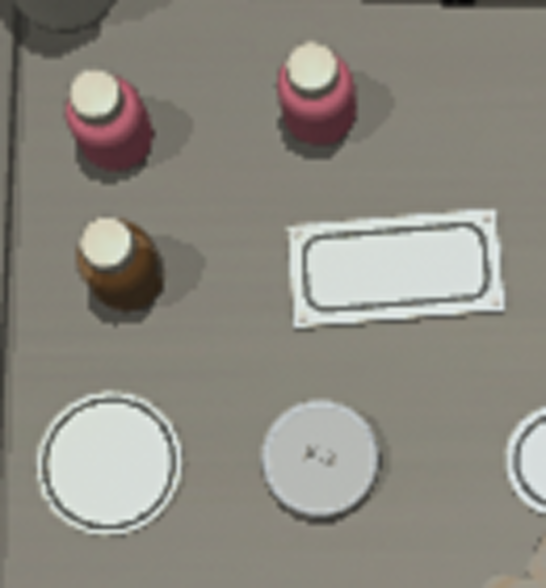

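View pics/c2.png

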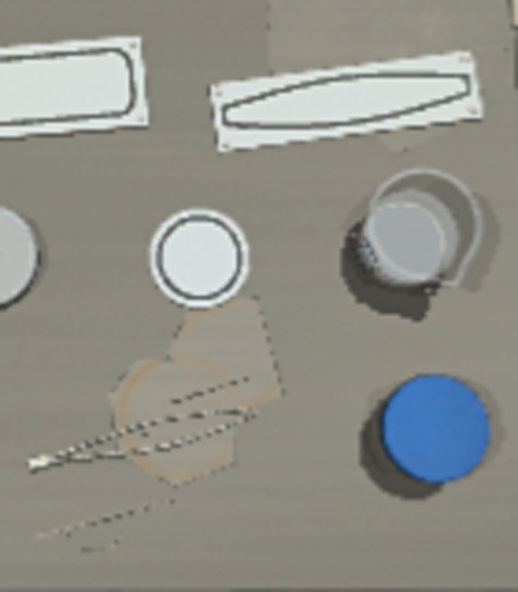

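```bash
cat > h.py <<'E'
import cv2,numpy as np
from scipy.spatial.transform import Rotation as R
def p2w(p,uv,z):
    n=cv2.undistortPoints(np.array(uv,float).reshape(-1,1,2),p["mtx"],np.array(p["dist_coeffs"])).reshape(-1,2)
    E=np.array(p["extrinsics"]);d=np.c_[n,np.ones(len(n))]@E[:3,:3].T;o=E[:3,3]
    return o+d*((z-o[2])/d[:,2])[:,None]
def w2p(p,w):
    E=np.linalg.inv(np.array(p["extrinsics"]));c=np.array(w,float).reshape(-1,3)@E[:3,:3].T+E[:3,3]
    return cv2.projectPoints(c.reshape(-1,1,3),np.zeros(3),np.zeros(3),p["mtx"],np.array(p["dist_coeffs"]))[0].reshape(-1,2)
def rot(o): q=o["ee_rot"];return R.from_quat([q[1],q[2],q[3],q[0]])
def goal(o,pos,yaw):
    """offset/delta_rot for tool down, tool y axis at world angle yaw(deg), TCP pos; mod 180 shortest"""
    C=rot(o)
    best=None
    for k in(0,180):
        a=np.radians(yaw+k);y=np.array([np.cos(a),np.sin(a),0]);z=np.array([0,0,-1.]);x=np.cross(y,z)
        G=R.from_matrix(np.c_[x,y,z]);d=(C.inv()*G).as_rotvec(degrees=True)
        if best is None or np.linalg.norm(d)<np.linalg.norm(best):best=d
    return np.round(C.inv().apply(np.array(pos)-o["tool_pos"]),1),np.round(best,1)
def yaw(o): y=rot(o).as_matrix()[:,1];return np.degrees(np.arctan2(y[1],y[0]))
def st(o): print("t",round(o["time"],2),"pos",np.round(o["tool_pos"],1),"yaw",round(yaw(o),2),"z",np.round(rot(o).as_matrix()[:,2],3),"q",np.round(o["q"],2),"F",np.round(o["wrist_force"],1),"w",round(o["width"],3))
E
python3 - <<'E'
from bench import r
from h import *
o=r.get_obs();st(o)
p=r.camera_params("top");i=cv2.imread("pics/top0.png")
g=i.min(axis=2);m=(g>185).astype(np.uint8)
m=cv2.morphologyEx(m,cv2.MORPH_CLOSE,np.ones((5,5)))
n,l,s,c=cv2.connectedComponentsWithStats(m)
for k in range(1,n):
    if s[k,4]>150 and s[k,0]<440 and s[k,1]<330:
        cs,_=cv2.findContours((l==k).astype(np.uint8),0,1)
        w=p2w(p,cs[0].reshape(-1,2),4)[:,:2].astype(np.float32)
        print(s[k],c[k].round(1),p2w(p,c[k],4).round(1),cv2.minAreaRect(w))
h=cv2.cvtColor(i,cv2.COLOR_BGR2HSV)
m=((h[...,0]>100)&(h[...,0]<125)&(h[...,1]>150)).astype(np.uint8);n,l,s,c=cv2.connectedComponentsWithStats(m)
for k in range(1,n):
    if s[k,4]>200: print("blue",s[k],c[k],p2w(p,c[k],65).round(1))
for nm,uv,z in[("bottle cap",(245.3,187.7),78),("pinkcap1",(242.8,152.4),78),("pinkcap2",(294,145.8),78),("dish",(296.3,239),15),("tw L",(310,295),4),("tw R",(369,281.5),4),("brush",(256.5,285),45),("brushL",(240,294),45),("brushR",(273,275),45),("beaker",(410,235),0),("edgeL",(215,200),0),("edgebot",(300,335),0),("boxfront",(300,130),0),("wash",(232,125),0),("tools",(460,323),0)]:
    print(nm,p2w(p,uv,z).round(0))
E
```

```text
t 0.15 pos [ 143.  -608.3  404.2] yaw -76.78 z [-0.     0.001 -1.   ] q [ 1.3   0.42 -0.01  1.61  0.    1.11 -0.05] F [-0.4  0.1 -0.5] w 0.997
[ 289  180   51   28 1185] [313.7 193.3] [[635.7 172.7   4. ]] ((635.9576416015625, 172.7325897216797), (54.63016891479492, 110.2097396850586), 4.675784111022949)
[ 357  184   73   27 1277] [392.9 196.8] [[627.   -3.4   4. ]] ((627.1231689453125, -3.42535400390625), (40.72040557861328, 158.1122589111328), 7.351241588592529)
[229 223  34  34 892] [245.5 239.9] [[531.7 321.5   4. ]] ((532.2947998046875, 322.08026123046875), (72.5095443725586, 71.59393310546875), 45.688655853271484)
[341 227  26  26 549] [353.4 239.3] [[532.   85.8   4. ]] ((531.7659912109375, 85.63441467285156), (54.76863479614258, 54.994266510009766), 89.79286193847656)
blue [404  50  20  22 340] [412.89117647  60.26176471] [[923.4 -48.6  65. ]]
blue [214  90  17  18 216] [222.46296296  98.68981481] [[834.5 370.9  65. ]]
blue [403 272  29  28 628] [417.00159236 285.48726115] [[429.3 -37.1  65. ]]
bottle cap [[631. 313.  78.]]
pinkcap1 [[707. 321.  78.]]
pinkcap2 [[722. 213.  78.]]
dish [[532. 210.  15.]]
tw L [[413. 180.   4.]]
tw R [[441.  54.   4.]]
brush [[432. 289.  45.]]
brushL [[414. 323.  45.]]
brushR [[452. 256.  45.]]
beaker [[542. -39.   0.]]
edgeL [[622. 393.   0.]]
edgebot [[330. 201.   0.]]
boxfront [[786. 204.   0.]]
wash [[799. 361.   0.]]
tools [[ 355. -136.    0.]]
```

```bash
python3 - <<'E'
from bench import r
from h import *
o=r.get_obs()
print(goal(o,(430,-280,404),-33));print(goal(o,(427,117,350),12.5))
E
```

```text
(array([ 354.5, -254. ,    0.4]), array([ -0. ,  -0. , -43.8]))
(array([ 442.4, -641.1,   54.7]), array([ -0. ,  -0. , -89.3]))
```

Call:
send_rows(
  plan=[
    {"offset": [354, -254, 0], "delta_rot": [0, 0, -44], "grip": 1},
    {"offset": [354, -254, 0], "delta_rot": [0, 0, -44], "grip": 1},
    {"offset": [354, -254, 0], "delta_rot": [0, 0, -44], "grip": 1},
    {"offset": [354, -254, 0], "delta_rot": [0, 0, -44], "grip": 1},
    {"offset": [354, -254, 0], "delta_rot": [0, 0, -44], "grip": 1},
    {"offset": [354, -254, 0], "delta_rot": [0, 0, -44], "grip": 1},
    {"offset": [354, -254, 0], "delta_rot": [0, 0, -44], "grip": 1},
    {"offset": [354, -254, 0], "delta_rot": [0, 0, -44], "grip": 1},
    {"offset": [442, -641, 55], "delta_rot": [0, 0, -89], "grip": 1},
    {"offset": [442, -641, 55], "delta_rot": [0, 0, -89], "grip": 1},
    {"offset": [442, -641, 55], "delta_rot": [0, 0, -89], "grip": 1},
    {"offset": [442, -641, 55], "delta_rot": [0, 0, -89], "grip": 1},
  ],
)

```text
time: 1.35
tool_pos: [415.2, -107.0, 378.7]
ee_rot: [0.0, 0.695, 0.719, -0.0]
wrist_force: [2.7, 0.3, -0.1]
width: 0.998
```

```bash
python3 - <<'E'
from bench import r
from h import *
o=r.get_obs();st(o)
print(goal(o,(427,117,350),12.5))
E
```

```text
t 1.35 pos [ 415.2 -107.   378.7] yaw 1.95 z [ 0. -0. -1.] q [ 0.72  0.12 -0.57  2.09  0.08  0.95  0.14] F [ 2.7  0.3 -0.1] w 0.998
(array([223.5,  19.4,  28.7]), array([ -0. ,   0. , -10.6]))
```

Call:
send_rows(
  plan=[
    {"offset": [223, 19, 29], "delta_rot": [0, 0, -10.6], "grip": 1},
    {"offset": [223, 19, 29], "delta_rot": [0, 0, -10.6], "grip": 1},
    {"offset": [223, 19, 29], "delta_rot": [0, 0, -10.6], "grip": 1},
    {"offset": [223, 19, 29], "delta_rot": [0, 0, -10.6], "grip": 1},
    {"offset": [223, 19, 29], "delta_rot": [0, 0, -10.6], "grip": 1},
    {"offset": [223, 19, 29], "delta_rot": [0, 0, -10.6], "grip": 1},
    {"offset": [223, 19, 29], "delta_rot": [0, 0, -10.6], "grip": 1},
    {"offset": [223, 19, 29], "delta_rot": [0, 0, -10.6], "grip": 1},
  ],
)

```text
time: 2.15
tool_pos: [428.5, 113.6, 349.9]
ee_rot: [0.0, 0.628, 0.778, -0.0]
wrist_force: [-0.1, 0.4, -0.4]
width: 1.0
```

```bash
python3 - <<'E'
from bench import r
from h import *
o=r.get_obs();st(o)
p=r.camera_params("wrist");i=r.snapshot("wrist")
cv2.imwrite("pics/w1.png",i);np.save("pics/w1.npy",p,allow_pickle=True)
print(w2p(p,[[413,180,4],[441,54,4]]))
E
```

```text
t 2.15 pos [428.5 113.6 349.9] yaw 12.13 z [-0. -0. -1.] q [ 0.35  0.23 -0.76  2.08  0.2   0.9  -0.3 ] F [-0.1  0.4 -0.4] w 1.0
[[323.5852436  118.4439474 ]
 [324.59516624 252.09375957]]
```

View pics/w1.png

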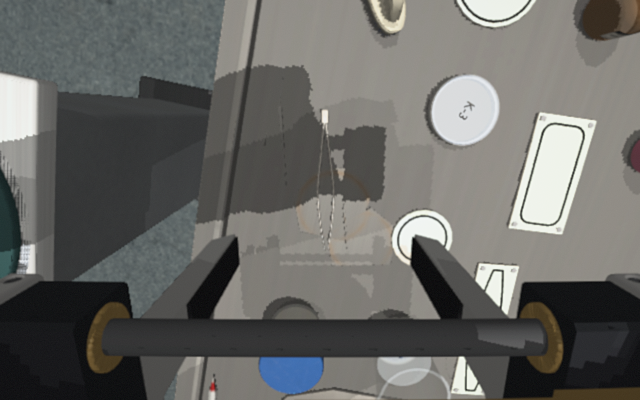

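```bash
python3 - <<'E'
import cv2
i=cv2.imread("pics/w1.png")
cv2.imwrite("pics/c3.png",cv2.resize(i[100:270,270:400],None,fx=3.5,fy=3.5,interpolation=cv2.INTER_CUBIC))
E
```

```text
(no output)
```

View pics/c3.png

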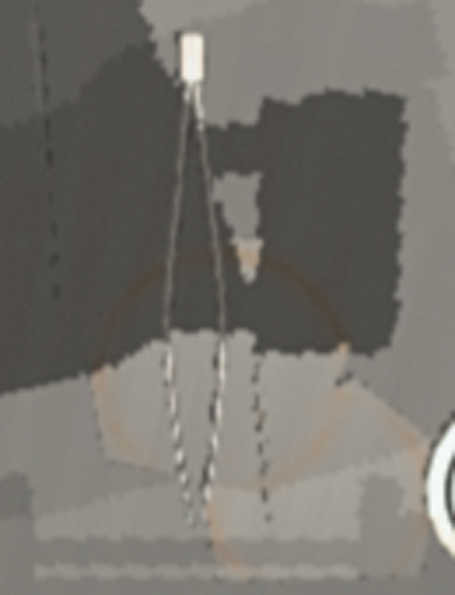

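```bash
python3 - <<'E'
from h import *
from bench import r
p=np.load("pics/w1.npy",allow_pickle=True).item()
w=p2w(p,[[324.9,109.6],[326.6,250],[325.9,193]],5);print(w.round(1))
d=w[1]-w[0];print(np.linalg.norm(d),np.degrees(np.arctan2(d[1],d[0])),(w[0]+w[1])/2)
# pad positions in wrist image
i=cv2.imread("pics/w1.png");m=(i.min(axis=2)>200).astype(np.uint8);m=cv2.morphologyEx(m,cv2.MORPH_CLOSE,np.ones((7,7)))
cs,_=cv2.findContours(m,0,1)
for c in cs:
    if cv2.contourArea(c)>500:
        q=p2w(p,c.reshape(-1,2),4)[:,:2].astype(np.float32);print(c.reshape(-1,2).mean(0),cv2.minAreaRect(q),cv2.fitEllipse(q))
o=r.get_obs();st(o)
c=(w[0]+w[1])/2
print(goal(o,(c[0],c[1],201),np.degrees(np.arctan2(d[1],d[0]))+90))
E
```

```text
[[412.5 187.8   5. ]
 [442.4  57.    5. ]
 [429.5 113.3   5. ]]
134.1781186815075 -77.1458300055123 [427.46034628 122.39520308   5.        ]
[465.0990991  379.23423423] ((630.823486328125, -56.695735931396484), (35.76754379272461, 47.942543029785156), 7.382575511932373) ((626.688720703125, -64.18218994140625), (28.727279663085938, 55.54656982421875), 34.73222732543945)
[498.65714286 282.91428571] ((619.3472900390625, 50.708229064941406), (41.02841567993164, 53.79817199707031), 7.16788911819458) ((622.4002075195312, 57.999366760253906), (38.38232421875, 58.41386413574219), 40.093502044677734)
[420.48387097 234.53225806] ((529.0411987304688, 91.77857971191406), (58.44120407104492, 49.08121871948242), 33.08415222167969) ((530.2922973632812, 90.66056060791016), (52.174217224121094, 56.818885803222656), 121.84490203857422)
[551.32732733 172.93993994] ((634.930419921875, 174.6025390625), (55.09074783325195, 110.94075775146484), 4.681654930114746) ((634.8656616210938, 174.73715209960938), (61.458045959472656, 137.46192932128906), 4.561261177062988)
[464.98421053 109.53157895] ((536.0694580078125, 214.01907348632812), (60.2385139465332, 59.2786979675293), 30.460330963134766) ((536.0625, 214.14993286132812), (59.098323822021484, 59.82598114013672), 117.5735092163086)
[ 15.99468085 107.92553191] ((136.1977081298828, 128.54498291015625), (61.44110870361328, 33.59241485595703), 89.67945098876953) ((135.1306915283203, 131.1209259033203), (37.385986328125, 68.59857940673828), 175.57015991210938)
[495.09259259   8.90123457] ((536.88818359375, 296.7712097167969), (66.00299072265625, 20.47317123413086), 13.021912574768066) ((536.52001953125, 298.5030822753906), (20.980712890625, 69.862548828125), 103.017578125)
t 2.2 pos [428.5 113.5 350. ] yaw 12.11 z [-0. -0. -1.] q [ 0.35  0.23 -0.76  2.08  0.2   0.9  -0.3 ] F [ 0.7  0.  -0. ] w 1.002
(array([  9. ,   0.9, 149. ]), array([-0. ,  0. , -0.7]))
```

Call:
send_rows(
  plan=[
    {"offset": [9, 0.9, 45], "delta_rot": [0, 0, -0.7], "grip": 0.4},
    {"offset": [9, 0.9, 90], "delta_rot": [0, 0, -0.7], "grip": 0.4},
    {"offset": [9, 0.9, 125], "delta_rot": [0, 0, -0.7], "grip": 0.4},
    {"offset": [9, 0.9, 140], "delta_rot": [0, 0, -0.7], "grip": 0.4},
    {"offset": [9, 0.9, 148], "delta_rot": [0, 0, -0.7], "grip": 0.4},
    {"offset": [9, 0.9, 149], "delta_rot": [0, 0, -0.7], "grip": 0.4},
    {"offset": [9, 0.9, 149], "delta_rot": [0, 0, -0.7], "grip": 0.3},
    {"offset": [9, 0.9, 149], "delta_rot": [0, 0, -0.7], "grip": 0.2},
    {"offset": [9, 0.9, 149], "delta_rot": [0, 0, -0.7], "grip": 0.1},
    {"offset": [9, 0.9, 149], "delta_rot": [0, 0, -0.7], "grip": 0},
    {"offset": [9, 0.9, 149], "delta_rot": [0, 0, -0.7], "grip": 0},
    {"offset": [9, 0.9, 149], "delta_rot": [0, 0, -0.7], "grip": 0},
  ],
  grip_force=12,
)

```text
time: 3.4
tool_pos: [427.6, 123.4, 201.2]
ee_rot: [0.0, 0.623, 0.782, 0.0]
wrist_force: [-0.1, -1.3, 6.2]
width: 0.169
```

```bash
python3 - <<'E'
from bench import r
from h import *
o=r.get_obs();st(o)
p=r.camera_params("wrist");i=r.snapshot("wrist")
cv2.imwrite("pics/w2.png",i);np.save("pics/w2.npy",p,allow_pickle=True)
E
```

```text
t 3.4 pos [427.6 123.4 201.2] yaw 12.9 z [ 0.001 -0.    -1.   ] q [ 0.16  0.51 -0.6   2.17  0.5   0.6  -0.58] F [-0.1 -1.3  6.2] w 0.169
```

View pics/w2.png

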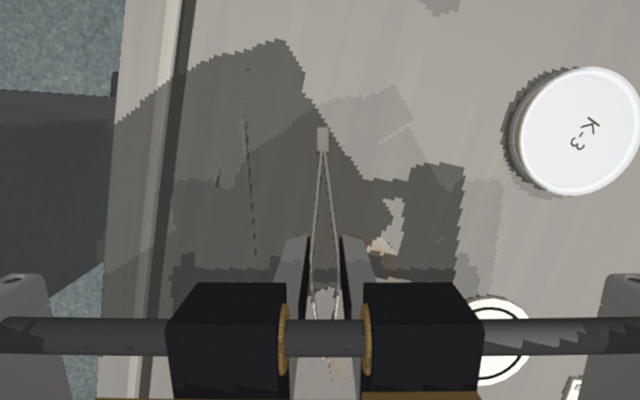

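```bash
python3 - <<'E'
from bench import r
from h import *
o=r.get_obs();p=np.load("pics/w2.npy",allow_pickle=True).item()
w=p2w(p,[[323,127],[324,285]],5);print(w)
print(rot(o).inv().apply(w-o["tool_pos"]))
print(goal(o,(427,123,330),12.5),goal(o,(610,-100,360),7.35))
E
```

```text
[[412.00563191 187.80951221   5.        ]
 [431.42937942 104.95731169   5.        ]]
[[ 66.24964296  -0.91201305 196.19470657]
 [-18.84777767  -0.46716441 196.20913164]]
(array([  -0.3,   -0.6, -128.8]), array([0. , 0. , 0.4])) (array([-258.5,  128. , -158.7]), array([0. , 0. , 5.5]))
```

Call:
send_rows(
  plan=[
    {"offset": [0, 0, -10], "delta_rot": [0, 0, 0], "grip": 0},
    {"offset": [0, 0, -40], "delta_rot": [0, 0, 0], "grip": 0},
    {"offset": [0, 0, -80], "delta_rot": [0, 0, 0], "grip": 0},
    {"offset": [-20, 10, -120], "delta_rot": [0, 0, 0], "grip": 0},
    {"offset": [-60, 30, -150], "delta_rot": [0, 0, 5.5], "grip": 0},
    {"offset": [-100, 50, -159], "delta_rot": [0, 0, 5.5], "grip": 0},
    {"offset": [-140, 70, -159], "delta_rot": [0, 0, 5.5], "grip": 0},
    {"offset": [-180, 90, -159], "delta_rot": [0, 0, 5.5], "grip": 0},
    {"offset": [-220, 110, -159], "delta_rot": [0, 0, 5.5], "grip": 0},
    {"offset": [-250, 125, -159], "delta_rot": [0, 0, 5.5], "grip": 0},
    {"offset": [-258, 128, -159], "delta_rot": [0, 0, 5.5], "grip": 0},
    {"offset": [-258, 128, -159], "delta_rot": [0, 0, 5.5], "grip": 0},
  ],
)

```text
time: 4.65
tool_pos: [609.8, -100.3, 359.9]
ee_rot: [-0.001, 0.66, 0.751, 0.0]
wrist_force: [-0.3, -0.2, -0.9]
width: 0.168
```

```bash
python3 - <<'E'
from bench import r
from h import *
o=r.get_obs();st(o)
p=r.camera_params("wrist");i=r.snapshot("wrist")
cv2.imwrite("pics/w3.png",i);np.save("pics/w3.npy",p,allow_pickle=True)
E
```

```text
t 4.65 pos [ 609.8 -100.3  359.9] yaw 7.33 z [-0.001  0.001 -1.   ] q [ 0.56  0.52 -0.61  1.66  0.33  1.07 -0.02] F [-0.3 -0.2 -0.9] w 0.168
```

View pics/w3.png

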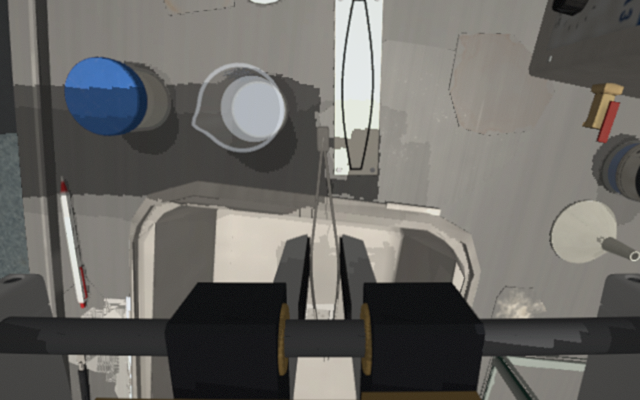

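```bash
python3 - <<'E'
import cv2
i=cv2.imread("pics/w3.png")
cv2.imwrite("pics/c4.png",cv2.resize(i[0:190,290:410],None,fx=3.1,fy=3.1,interpolation=cv2.INTER_CUBIC))
E
```

```text
(no output)
```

View pics/c4.png

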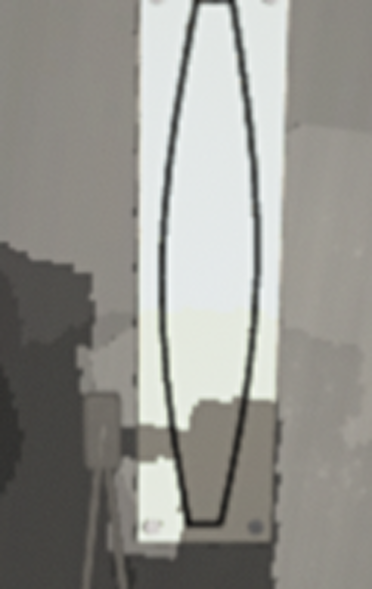

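```bash
python3 - <<'E'
from bench import r
from h import *
o=r.get_obs();st(o);p=np.load("pics/w3.npy",allow_pickle=True).item()
w=p2w(p,[[356.1,168.7],[359.4,0.6]],4);d=w[1]-w[0];c=w.mean(0)
print(w,np.linalg.norm(d),np.degrees(np.arctan2(d[1],d[0])),c)
e=p2w(p,[[322.6,127.4]],o["tool_pos"][2]-196.2+4);t=rot(o).inv().apply(e-o["tool_pos"]);print(t)
for c_ in (c,np.array([627.1,-3.4,4])):
  print(goal(o,np.r_[c_[:2],300],7.35))
E
```

```text
t 4.7 pos [609.4 -98.9 360.1] yaw 7.43 z [-0.     0.001 -1.   ] q [ 0.56  0.52 -0.61  1.66  0.33  1.07 -0.02] F [-0.8 -0.1 -0.2] w 0.168
[[636.84475274 -75.21519756   4.        ]
 [617.96117989  70.49662097   4.        ]] 146.93033513118436 97.38411103017268 [627.40296631  -2.3592883    4.        ]
[[ 64.78991613  -0.75825531 192.26716373]]
(array([93.3, 30.3, 60.2]), array([-0. , -0.1,  0.1]))
(array([92.3, 29.9, 60.2]), array([-0. , -0.1,  0.1]))
```

Call:
send_rows(
  plan=[
    {"offset": [45, 15, 20], "delta_rot": [0, 0, 0], "grip": 0},
    {"offset": [90, 30, 40], "delta_rot": [0, 0, 0], "grip": 0},
    {"offset": [95, 30.3, 75], "delta_rot": [0, 0, 0], "grip": 0},
    {"offset": [95, 30.3, 110], "delta_rot": [0, 0, 0], "grip": 0},
    {"offset": [95, 30.3, 135], "delta_rot": [0, 0, 0], "grip": 0},
    {"offset": [95, 30.3, 147], "delta_rot": [0, 0, 0], "grip": 0},
    {"offset": [95, 30.3, 152], "delta_rot": [0, 0, 0], "grip": 0},
    {"offset": [95, 30.3, 154], "delta_rot": [0, 0, 0], "grip": 0},
    {"offset": [95, 30.3, 154.3], "delta_rot": [0, 0, 0], "grip": 0},
    {"offset": [95, 30.3, 154.3], "delta_rot": [0, 0, 0], "grip": 0},
  ],
)

```text
time: 5.7
tool_pos: [627.8, -1.3, 206.7]
ee_rot: [0.001, 0.66, 0.751, 0.0]
wrist_force: [-0.6, -1.0, -0.6]
width: 0.166
```

```bash
python3 - <<'E'
from bench import r
from h import *
o=r.get_obs();st(o)
print(goal(o,(627.1,-0.1,205.5),7.35))
p=r.camera_params("wrist");i=r.snapshot("wrist")
cv2.imwrite("pics/w4.png",i);np.save("pics/w4.npy",p,allow_pickle=True)
E
```

```text
t 5.7 pos [627.8  -1.3 206.7] yaw 7.39 z [ 0.001 -0.    -1.   ] q [ 0.34  0.72 -0.53  1.72  0.47  0.83 -0.28] F [-0.6 -1.  -0.6] w 0.166
(array([ 1.3, -0.6,  1.2]), array([0.1, 0. , 0. ]))
```

View pics/w4.png

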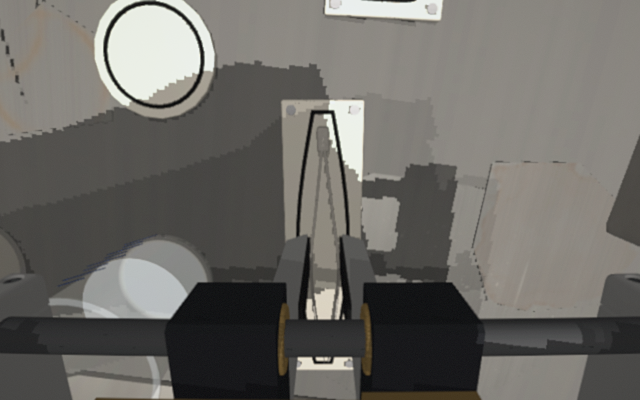

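Call:
send_rows(
  plan=[
    {"offset": [1.6, 0, 0], "delta_rot": [0, 0, 0], "grip": 0},
    {"offset": [1.6, 0, 0.8], "delta_rot": [0, 0, 0], "grip": 0},
    {"offset": [1.6, 0, 1], "delta_rot": [0, 0, 0], "grip": 0.18},
    {"offset": [1.6, 0, 1], "delta_rot": [0, 0, 0], "grip": 0.22},
    {"offset": [1.6, 0, 1], "delta_rot": [0, 0, 0], "grip": 0.3},
    {"offset": [1.6, 0, 1], "delta_rot": [0, 0, 0], "grip": 0.35},
    {"offset": [1.6, 0, 0], "delta_rot": [0, 0, 0], "grip": 0.35},
    {"offset": [1.6, 0, -20], "delta_rot": [0, 0, 0], "grip": 0.35},
    {"offset": [1.6, 0, -60], "delta_rot": [0, 0, 0], "grip": 0.35},
    {"offset": [1.6, 0, -110], "delta_rot": [0, 0, 0], "grip": 0.6},
    {"offset": [1.6, 0, -150], "delta_rot": [0, 0, 0], "grip": 0.8},
    {"offset": [1.6, 0, -150], "delta_rot": [0, 0, 0], "grip": 1},
  ],
)

```text
time: 6.95
tool_pos: [628.3, 0.8, 361.4]
ee_rot: [0.003, 0.66, 0.751, 0.002]
wrist_force: [0.7, 0.8, -0.4]
width: 0.566
```

```bash
python3 - <<'E'
from bench import r
from h import *
o=r.get_obs();st(o)
p=r.camera_params("wrist");i=r.snapshot("wrist")
cv2.imwrite("pics/w5.png",i);np.save("pics/w5.npy",p,allow_pickle=True)
t=r.snapshot("top");cv2.imwrite("pics/top5.png",t)
cv2.imwrite("pics/c5.png",cv2.resize(i[60:380,240:400],None,fx=1.8,fy=1.8,interpolation=cv2.INTER_CUBIC))
E
```

```text
t 6.95 pos [628.3   0.8 361.4] yaw 7.4 z [ 0.008 -0.    -1.   ] q [ 0.4   0.54 -0.62  1.63  0.35  1.08 -0.19] F [ 0.7  0.8 -0.4] w 0.566
```

View pics/w5.png

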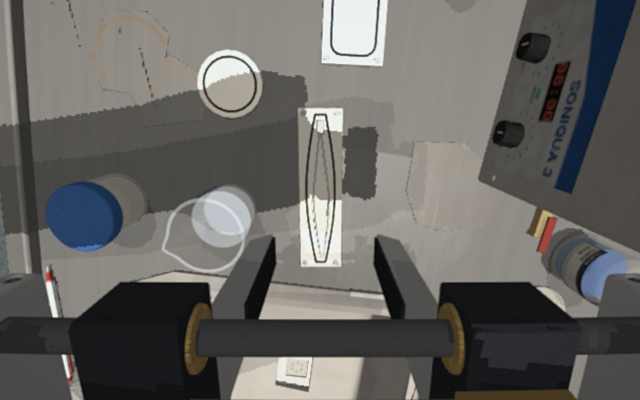

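View pics/c5.png

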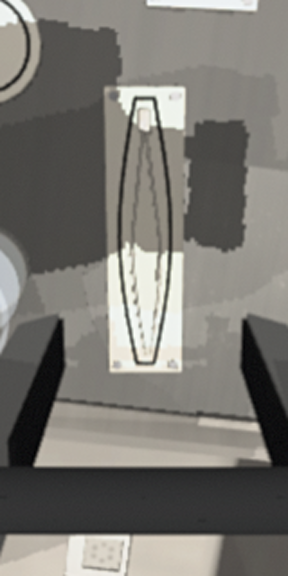

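```bash
python3 - <<'E'
from bench import r
from h import *
o=r.get_obs()
print(goal(o,(432,285,370),29.6))
E
```

```text
(array([ 307.6, -157.1,  -14.1]), array([  0.1,   0. , -22.2]))
```

Call:
send_rows(
  plan=[
    {"offset": [307, -157, -9], "delta_rot": [0, 0, -22], "grip": 1},
    {"offset": [307, -157, -9], "delta_rot": [0, 0, -22], "grip": 1},
    {"offset": [307, -157, -9], "delta_rot": [0, 0, -22], "grip": 1},
    {"offset": [307, -157, -9], "delta_rot": [0, 0, -22], "grip": 1},
    {"offset": [307, -157, -9], "delta_rot": [0, 0, -22], "grip": 1},
    {"offset": [307, -157, -9], "delta_rot": [0, 0, -22], "grip": 1},
    {"offset": [307, -157, -9], "delta_rot": [0, 0, -22], "grip": 1},
    {"offset": [307, -157, -9], "delta_rot": [0, 0, -22], "grip": 1},
    {"offset": [307, -157, -9], "delta_rot": [0, 0, -22], "grip": 1},
    {"offset": [307, -157, -9], "delta_rot": [0, 0, -22], "grip": 1},
  ],
)

```text
time: 8.05
tool_pos: [432.6, 283.6, 363.8]
ee_rot: [-0.0, 0.505, 0.863, -0.001]
wrist_force: [0.1, 0.4, 0.1]
width: 0.999
```

```bash
cat > snap.py <<'E'
import sys
from bench import r
from h import *
o=r.get_obs();st(o)
p=r.camera_params("wrist");i=r.snapshot("wrist");n=sys.argv[1]
cv2.imwrite(f"pics/{n}.png",i);np.save(f"pics/{n}.npy",p,allow_pickle=True)
E
python3 snap.py w6
```

```text
t 8.05 pos [432.6 283.6 363.8] yaw 29.33 z [-0.001 -0.001 -1.   ] q [ 0.05  0.38 -0.84  1.9   0.33  1.01 -0.42] F [0.1 0.4 0.1] w 0.999
```

View pics/w6.png

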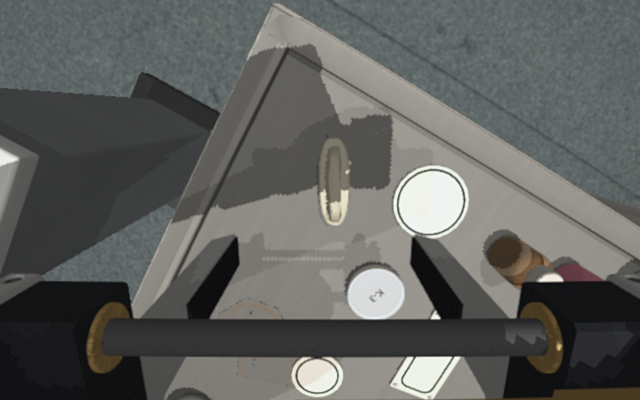

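```bash
python3 - <<'E'
import cv2
i=cv2.imread("pics/w6.png")
cv2.imwrite("pics/c6.png",cv2.resize(i[125:240,290:400],None,fx=5,fy=5,interpolation=cv2.INTER_CUBIC))
E
```

```text
(no output)
```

View pics/c6.png

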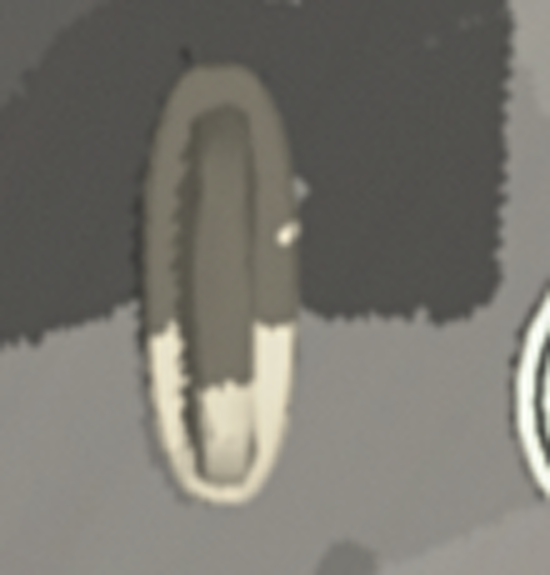

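```bash
python3 - <<'E'
from h import *
from bench import r
o=r.get_obs()
p=np.load("pics/w6.npy",allow_pickle=True).item()
u=np.array([[218,65],[228,503],[145,285],[297,285]])/5+[290,125]
for h in(5,15,25,35):
    w=p2w(p,u,h);d=w[1]-w[0];print(h,np.linalg.norm(d),np.linalg.norm(w[3]-w[2]),np.degrees(np.arctan2(d[1],d[0])),(w[0]+w[1])/2,(w[2]+w[3])/2)
i=cv2.imread("pics/w6.png");m=(i.min(axis=2)>195).astype(np.uint8);m=cv2.morphologyEx(m,cv2.MORPH_CLOSE,np.ones((7,7)))
cs,_=cv2.findContours(m,0,1)
for c in cs:
    if cv2.contourArea(c)>1000: 
        q=p2w(p,c.reshape(-1,2),4)[:,:2].astype(np.float32);print(c.reshape(-1,2).mean(0),cv2.fitEllipse(q))
E
```

```text
5 87.36466196343976 29.7775281334215 -58.98435389244352 [437.54080013 293.71606601   5.        ] [436.59578569 294.51010353   5.        ]
15 84.78430565492744 28.898034859549142 -58.9843538924435 [436.34097832 295.28926633  15.        ] [435.42387532 296.05985158  15.        ]
25 82.2039493464151 28.018541585676754 -58.98435389244352 [435.1411565  296.86246665  25.        ] [434.25196495 297.60959963  25.        ]
35 79.62359303790271 27.139048311804444 -58.98435389244351 [433.94133469 298.43566697  35.        ] [433.08005459 299.15934768  35.        ]
[316.86524823 376.76595745] ((532.9790649414062, 85.68328857421875), (55.15746307373047, 58.26300811767578), 121.49347686767578)
[425.02994012 374.80838323] ((640.435546875, 148.01080322265625), (58.64103698730469, 72.9894790649414), 148.74424743652344)
[375.56 294.02] ((536.1123657226562, 209.67295837402344), (59.24921798706055, 59.63829040527344), 126.93380737304688)
[430.5971564 202.       ] ((530.9494018554688, 324.1207580566406), (72.59849548339844, 74.44667053222656), 109.41575622558594)
```

```bash
python3 - <<'E'
from h import *
from bench import r
p=r.camera_params("top")
for h in(0,10,25):print(p2w(p,[[256.5,284.7]],h))
i=cv2.imread("pics/top0.png")
cv2.imwrite("pics/c7.png",cv2.resize(i[260:310,225:290],None,fx=9,fy=9,interpolation=cv2.INTER_CUBIC))
E
```

```text
[[435.1693286  295.59016482   0.        ]]
[[434.64799349 294.23867876  10.        ]]
[[433.86599082 292.21144967  25.        ]]
```

View pics/c7.png

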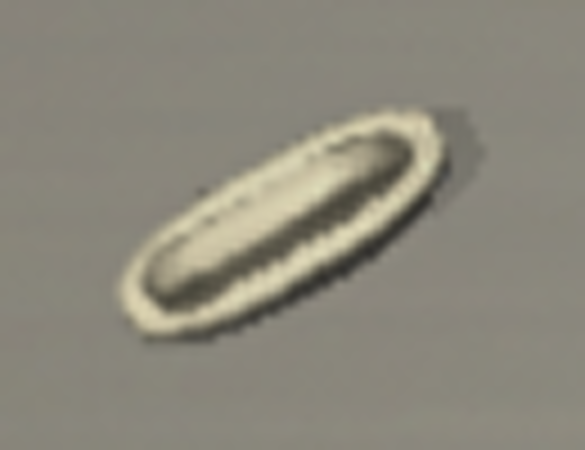

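```bash
python3 - <<'E'
from bench import r
from h import *
o=r.get_obs();st(o)
print(goal(o,(435,294.5,207),31))
E
```

```text
t 8.1 pos [432.8 283.4 363.9] yaw 29.3 z [-0.001 -0.001 -1.   ] q [ 0.05  0.38 -0.84  1.9   0.33  1.01 -0.42] F [ 0.4 -0.4 -0.4] w 0.999
(array([  8.6,   7.5, 156.9]), array([-0.1, -0. , -1.7]))
```

Call:
send_rows(
  plan=[
    {"offset": [8.6, 7.5, 45], "delta_rot": [0, 0, -1.7], "grip": 0.7},
    {"offset": [8.6, 7.5, 90], "delta_rot": [0, 0, -1.7], "grip": 0.7},
    {"offset": [8.6, 7.5, 125], "delta_rot": [0, 0, -1.7], "grip": 0.7},
    {"offset": [8.6, 7.5, 148], "delta_rot": [0, 0, -1.7], "grip": 0.6},
    {"offset": [8.6, 7.5, 157], "delta_rot": [0, 0, -1.7], "grip": 0.6},
    {"offset": [8.6, 7.5, 157], "delta_rot": [0, 0, -1.7], "grip": 0.5},
    {"offset": [8.6, 7.5, 157], "delta_rot": [0, 0, -1.7], "grip": 0.4},
    {"offset": [8.6, 7.5, 157], "delta_rot": [0, 0, -1.7], "grip": 0.3},
    {"offset": [8.6, 7.5, 157], "delta_rot": [0, 0, -1.7], "grip": 0.2},
    {"offset": [8.6, 7.5, 157], "delta_rot": [0, 0, -1.7], "grip": 0.2},
    {"offset": [8.6, 7.5, 157], "delta_rot": [0, 0, -1.7], "grip": 0.2},
  ],
  grip_force=15,
)

```text
time: 9.2
tool_pos: [434.8, 295.8, 208.6]
ee_rot: [0.001, 0.492, 0.871, 0.001]
wrist_force: [-1.6, -1.8, 9.0]
width: 0.308
```

```bash
python3 snap.py w7; python3 - <<'E'
from bench import r
from h import *
o=r.get_obs()
print(goal(o,(620,100,340),4.7))
E
```

```text
t 9.2 pos [434.8 295.8 208.6] yaw 31.09 z [ 0.001  0.    -1.   ] q [-0.11  0.63 -0.68  1.98  0.58  0.74 -0.6 ] F [-1.6 -1.8  9. ] w 0.308
(array([-263.3,   57.8, -131.2]), array([ 0.1,  0. , 26.4]))
```

View pics/w7.png

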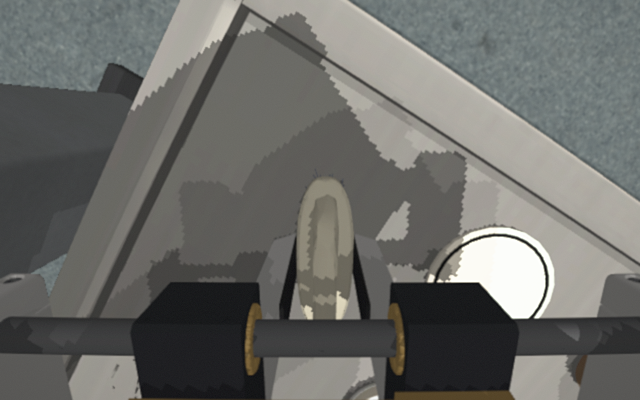

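Call:
send_rows(
  plan=[
    {"offset": [0, 0, -10], "delta_rot": [0, 0, 0], "grip": 0.2},
    {"offset": [0, 0, -40], "delta_rot": [0, 0, 0], "grip": 0.2},
    {"offset": [0, 0, -85], "delta_rot": [0, 0, 0], "grip": 0.2},
    {"offset": [-10, 0, -125], "delta_rot": [0, 0, 5], "grip": 0.2},
    {"offset": [-50, 10, -131], "delta_rot": [0, 0, 12], "grip": 0.2},
    {"offset": [-95, 20, -131], "delta_rot": [0, 0, 19], "grip": 0.2},
    {"offset": [-140, 30, -131], "delta_rot": [0, 0, 26.4], "grip": 0.2},
    {"offset": [-185, 40, -131], "delta_rot": [0, 0, 26.4], "grip": 0.2},
    {"offset": [-230, 50, -131], "delta_rot": [0, 0, 26.4], "grip": 0.2},
    {"offset": [-263, 58, -131], "delta_rot": [0, 0, 26.4], "grip": 0.2},
    {"offset": [-263, 58, -131], "delta_rot": [0, 0, 26.4], "grip": 0.2},
    {"offset": [-263, 58, -131], "delta_rot": [0, 0, 26.4], "grip": 0.2},
  ],
)

```text
time: 10.45
tool_pos: [619.9, 100.1, 339.1]
ee_rot: [-0.0, 0.678, 0.735, 0.0]
wrist_force: [0.3, 0.9, -0.6]
width: 0.306
```

```bash
python3 snap.py w8; python3 - <<'E'
from h import *
i=cv2.imread("pics/w8.png");p=np.load("pics/w8.npy",allow_pickle=True).item()
m=(i.min(axis=2)>195).astype(np.uint8);m=cv2.morphologyEx(m,cv2.MORPH_CLOSE,np.ones((7,7)))
cs,_=cv2.findContours(m,0,1)
for c in cs:
    if cv2.contourArea(c)>1000: 
        q=p2w(p,c.reshape(-1,2),4)[:,:2].astype(np.float32);print(c.reshape(-1,2).mean(0),cv2.fitEllipse(q),cv2.minAreaRect(q))
E
```

```text
t 10.45 pos [619.9 100.1 339.1] yaw 4.65 z [-0.     0.001 -1.   ] q [ 0.24  0.57 -0.63  1.65  0.37  1.05 -0.41] F [ 0.3  0.9 -0.6] w 0.306
[349.63141026  90.75961538] ((633.7178955078125, 192.86358642578125), (62.62895584106445, 90.37759399414062), 3.131098985671997) ((634.3965454101562, 189.5142059326172), (55.235496520996094, 81.15921783447266), 4.526627063751221)
[496.62037037  60.37037037] ((755.520751953125, 228.4801788330078), (30.6920108795166, 31.29244041442871), 116.47050476074219) ((755.5179443359375, 228.5214080810547), (31.756397247314453, 30.753660202026367), 50.6256103515625)
[228.77990431  53.16267943] ((529.6544799804688, 214.82806396484375), (60.002540588378906, 60.489803314208984), 58.529991149902344) ((529.6473999023438, 214.77984619140625), (59.9658203125, 60.87531280517578), 48.802513122558594)
```

View pics/w8.png

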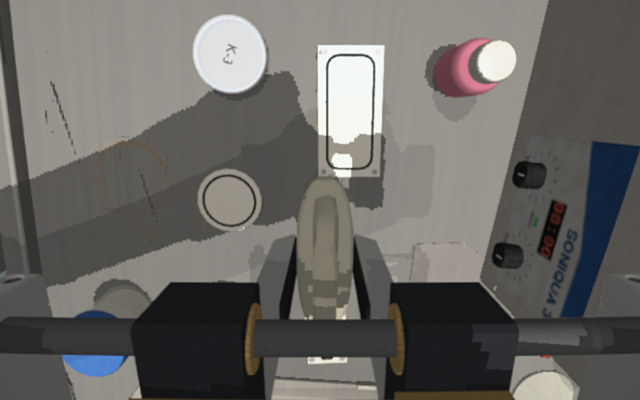

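```bash
python3 - <<'E'
from h import *
from bench import r
o=r.get_obs()
p=np.load("pics/w8.npy",allow_pickle=True).item()
w=p2w(p,[[318,45.5],[384,45.5],[383.5,177],[318.5,177]],4);print(w,w.mean(0))
w2=p2w(p,[[350.3,54.5],[350,168.5]],4);print(w2.mean(0),np.linalg.norm(w2[1]-w2[0]));d=w2[0]-w2[1];print(np.degrees(np.arctan2(d[1],d[0])))
z0=o["tool_pos"][2]-208.6
for h in(12,18,25): print(h,rot(o).inv().apply(p2w(p,[[325.5,177.5]],z0+h)-o["tool_pos"]))
print(goal(o,(635.5,173.5,212.8),4.7))
E
```

```text
[[603.86319417 227.21471843   4.        ]
 [658.73223863 231.76097972   4.        ]
 [671.67770767 121.22146506   4.        ]
 [612.83196215 116.41760601   4.        ]] [636.77627565 174.1536923    4.        ]
[635.98004873 174.42602111   4.        ] 96.34500647310465
95.46602369594844
12 [[ 40.09204848   0.74207612 196.63063903]]
18 [[ 41.17053035   0.73032418 190.63146048]]
25 [[ 42.4287592    0.71661359 183.63241884]]
(array([ 70.8,  22. , 126.4]), array([-0., -0.,  0.]))
```

Call:
send_rows(
  plan=[
    {"offset": [40, 12, 10], "delta_rot": [0, 0, 0], "grip": 0.2},
    {"offset": [73, 22, 35], "delta_rot": [0, 0, 0], "grip": 0.2},
    {"offset": [73, 22, 70], "delta_rot": [0, 0, 0], "grip": 0.2},
    {"offset": [73, 22, 100], "delta_rot": [0, 0, 0], "grip": 0.2},
    {"offset": [73, 22, 115], "delta_rot": [0, 0, 0], "grip": 0.2},
    {"offset": [73, 22, 122], "delta_rot": [0, 0, 0], "grip": 0.2},
    {"offset": [73, 22, 124], "delta_rot": [0, 0, 0], "grip": 0.2},
    {"offset": [73, 22, 124], "delta_rot": [0, 0, 0], "grip": 0.2},
    {"offset": [73, 22, 124], "delta_rot": [0, 0, 0], "grip": 0.2},
  ],
)

```text
time: 11.4
tool_pos: [636.2, 175.0, 216.0]
ee_rot: [0.0, 0.678, 0.735, 0.001]
wrist_force: [0.2, 0.0, -1.4]
width: 0.309
```

```bash
python3 snap.py w9;python3 - <<'E'
import cv2
i=cv2.imread("pics/w9.png")
cv2.imwrite("pics/c9.png",cv2.resize(i[50:340,240:420],None,fx=2.05,fy=2.05,interpolation=cv2.INTER_CUBIC))
E
```

```text
t 11.4 pos [636.2 175.  216. ] yaw 4.69 z [ 0.002  0.    -1.   ] q [ 0.07  0.76 -0.55  1.63  0.49  0.89 -0.59] F [ 0.2  0.  -1.4] w 0.309
```

View pics/c9.png

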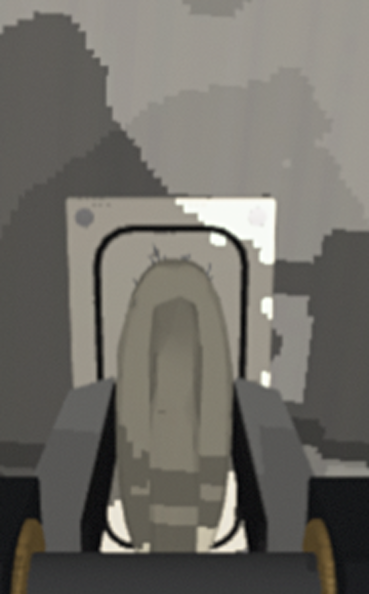

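Call:
send_rows(
  plan=[
    {"offset": [0, -0.7, 2], "delta_rot": [0, 0, 0], "grip": 0.2},
    {"offset": [0, -0.7, 3], "delta_rot": [0, 0, 0], "grip": 0.2},
    {"offset": [0, -0.7, 3], "delta_rot": [0, 0, 0], "grip": 0.2},
  ],
)

```text
time: 11.75
tool_pos: [635.3, 175.0, 212.6]
ee_rot: [0.0, 0.678, 0.735, 0.0]
wrist_force: [-3.6, -1.9, 12.8]
width: 0.307
```

```bash
python3 -c "
from bench import r
from h import *
st(r.get_obs())"
```

```text
t 11.75 pos [635.3 175.  212.6] yaw 4.69 z [ 0.001 -0.    -1.   ] q [ 0.07  0.77 -0.55  1.63  0.49  0.88 -0.59] F [-3.6 -1.9 12.8] w 0.307
```

Call:
send_rows(
  plan=[
    {"offset": [0, 0, -0.3], "delta_rot": [0, 0, 0], "grip": 0.32},
    {"offset": [0, 0, -0.3], "delta_rot": [0, 0, 0], "grip": 0.38},
    {"offset": [0, 0, -0.3], "delta_rot": [0, 0, 0], "grip": 0.5},
    {"offset": [0, 0, -0.3], "delta_rot": [0, 0, 0], "grip": 0.55},
    {"offset": [0, 0, -20], "delta_rot": [0, 0, 0], "grip": 0.55},
    {"offset": [0, 0, -60], "delta_rot": [0, 0, 0], "grip": 0.55},
    {"offset": [0, 0, -110], "delta_rot": [0, 0, 0], "grip": 0.8},
    {"offset": [0, 0, -150], "delta_rot": [0, 0, 0], "grip": 1},
    {"offset": [0, 0, -150], "delta_rot": [0, 0, 0], "grip": 1},
  ],
)

```text
time: 12.65
tool_pos: [635.8, 175.8, 369.0]
ee_rot: [0.002, 0.677, 0.736, 0.004]
wrist_force: [0.2, -0.4, -0.4]
width: 0.769
```

```bash
python3 snap.py w10;python3 - <<'E'
import cv2
i=cv2.imread("pics/w10.png")
cv2.imwrite("pics/c10.png",cv2.resize(i[60:320,200:440],None,fx=2.3,fy=2.3,interpolation=cv2.INTER_CUBIC))
E
```

```text
t 12.65 pos [635.8 175.8 369. ] yaw 4.71 z [ 0.009  0.002 -1.   ] q [ 0.12  0.59 -0.64  1.54  0.38  1.13 -0.51] F [ 0.2 -0.4 -0.4] w 0.769
```

View pics/c10.png

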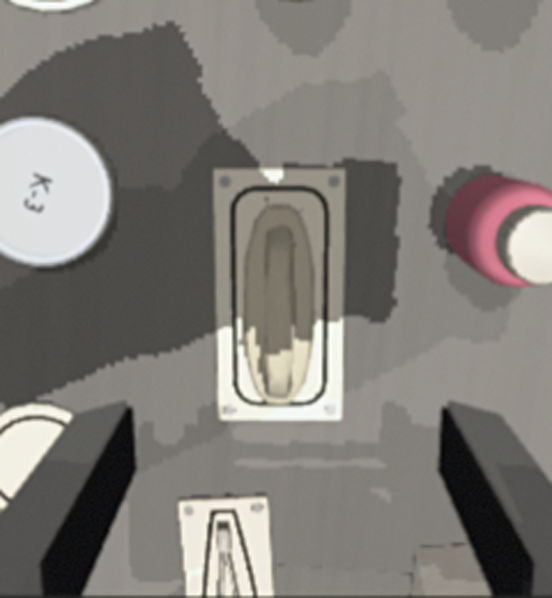

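```bash
python3 - <<'E'
from bench import r
from h import *
o=r.get_obs()
print(goal(o,(430,-70,370),0))
E
```

```text
(array([-227.6, -224.8,   -5.6]), array([ 0.3, -0.1,  4.7]))
```

Call:
send_rows(
  plan=[
    {"offset": [-228, -225, -2], "delta_rot": [0, 0, 4.7], "grip": 1},
    {"offset": [-228, -225, -2], "delta_rot": [0, 0, 4.7], "grip": 1},
    {"offset": [-228, -225, -2], "delta_rot": [0, 0, 4.7], "grip": 1},
    {"offset": [-228, -225, -2], "delta_rot": [0, 0, 4.7], "grip": 1},
    {"offset": [-228, -225, -2], "delta_rot": [0, 0, 4.7], "grip": 1},
    {"offset": [-228, -225, -2], "delta_rot": [0, 0, 4.7], "grip": 1},
    {"offset": [-228, -225, -2], "delta_rot": [0, 0, 4.7], "grip": 1},
    {"offset": [-228, -225, -2], "delta_rot": [0, 0, 4.7], "grip": 1},
    {"offset": [-228, -225, -2], "delta_rot": [0, 0, 4.7], "grip": 1},
  ],
)

```text
time: 13.6
tool_pos: [429.6, -70.7, 363.8]
ee_rot: [0.0, 0.707, 0.707, 0.0]
wrist_force: [0.6, 0.4, 1.0]
width: 1.003
```

```bash
python3 snap.py w11
```

```text
t 13.6 pos [429.6 -70.7 363.8] yaw -0.03 z [ 0. -0. -1.] q [ 0.69  0.17 -0.65  2.09  0.13  0.92 -0.03] F [0.6 0.4 1. ] w 1.003
```

View pics/w11.png

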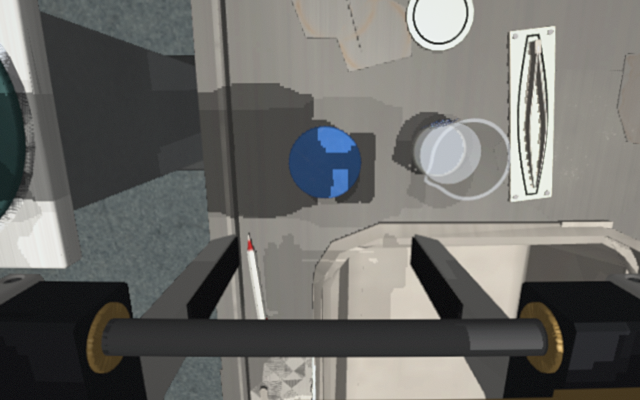

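```bash
python3 - <<'E'
from h import *
from bench import r
o=r.get_obs()
i=cv2.imread("pics/w11.png");p=np.load("pics/w11.npy",allow_pickle=True).item()
h=cv2.cvtColor(i,cv2.COLOR_BGR2HSV);m=((h[...,0]>95)&(h[...,0]<125)&(h[...,1]>130)).astype(np.uint8);m=cv2.morphologyEx(m,cv2.MORPH_CLOSE,np.ones((5,5)))
cs,_=cv2.findContours(m,0,1);c=max([c for c in cs if c[:,0,1].max()<260],key=cv2.contourArea)
e=cv2.fitEllipse(c);print(e)
q=p2w(p,c.reshape(-1,2),65)[:,:2].astype(np.float32);ee=cv2.minEnclosingCircle(q);print(ee,cv2.fitEllipse(q))
x,y=cv2.fitEllipse(q)[0];print(goal(o,(x,y,235),0))
E
```

```text
((324.544677734375, 161.718017578125), (70.40473937988281, 70.88292694091797), 156.17379760742188)
((429.7644958496094, -36.16939926147461), 28.886394500732422) ((429.42913818359375, -36.05057907104492), (55.996273040771484, 56.49886703491211), 18.51507568359375)
(array([ 34.1,  -0.5, 128.7]), array([ 0., -0.,  0.]))
```

Call:
send_rows(
  plan=[
    {"offset": [34, 0, 20], "delta_rot": [0, 0, 0], "grip": 1},
    {"offset": [34, 0, 55], "delta_rot": [0, 0, 0], "grip": 1},
    {"offset": [34, 0, 90], "delta_rot": [0, 0, 0], "grip": 1},
    {"offset": [34, 0, 118], "delta_rot": [0, 0, 0], "grip": 1},
    {"offset": [34, 0, 129], "delta_rot": [0, 0, 0], "grip": 0.85},
    {"offset": [34, 0, 129], "delta_rot": [0, 0, 0], "grip": 0.75},
    {"offset": [34, 0, 129], "delta_rot": [0, 0, 0], "grip": 0.68},
    {"offset": [34, 0, 129], "delta_rot": [0, 0, 0], "grip": 0.62},
    {"offset": [34, 0, 129], "delta_rot": [0, 0, 0], "grip": 0.55},
    {"offset": [34, 0, 129], "delta_rot": [0, 0, 0], "grip": 0.5},
    {"offset": [34, 0, 129], "delta_rot": [0, 0, 0], "grip": 0.5},
  ],
  grip_force=25,
)

```text
time: 14.75
tool_pos: [430.0, -36.8, 235.6]
ee_rot: [0.001, 0.707, 0.707, 0.0]
wrist_force: [-1.0, 0.9, 10.2]
width: 0.62
```

```bash
python3 snap.py w12
```

```text
t 14.75 pos [430.  -36.8 235.6] yaw -0.02 z [ 0.002 -0.001 -1.   ] q [ 0.51  0.4  -0.58  2.19  0.37  0.64 -0.32] F [-1.   0.9 10.2] w 0.62
```

View pics/w12.png

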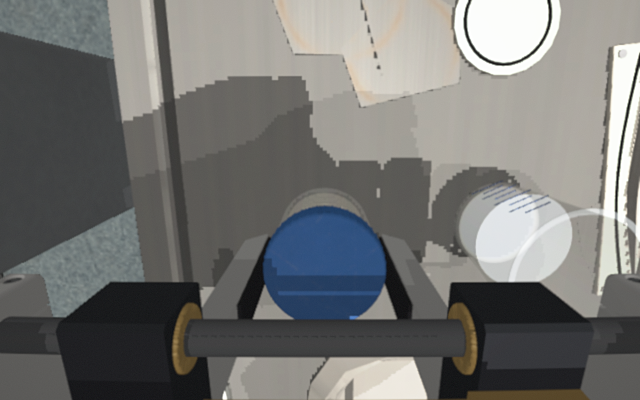

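```bash
python3 - <<'E'
from bench import r
from h import *
o=r.get_obs()
p=np.load("pics/w12.npy",allow_pickle=True).item()
print(rot(o).inv().apply(p2w(p,[[325,206],[325,265]],65)-o["tool_pos"]))
print(goal(o,(578,245,345),31))
E
```

```text
[[3.29092135e+01 1.90543854e-02 1.70607699e+02]
 [4.62362553e+00 2.29598465e-02 1.70624418e+02]]
(array([ 281.8,  148.1, -109.3]), array([  0.1,   0.1, -31. ]))
```

Call:
send_rows(
  plan=[
    {"offset": [0, 0, -5], "delta_rot": [0, 0, 0], "grip": 0.5},
    {"offset": [0, 0, -25], "delta_rot": [0, 0, 0], "grip": 0.5},
    {"offset": [0, 0, -60], "delta_rot": [0, 0, 0], "grip": 0.5},
    {"offset": [20, 10, -95], "delta_rot": [0, 0, -4], "grip": 0.5},
    {"offset": [60, 31, -109], "delta_rot": [0, 0, -10], "grip": 0.5},
    {"offset": [100, 52, -109], "delta_rot": [0, 0, -16], "grip": 0.5},
    {"offset": [140, 74, -109], "delta_rot": [0, 0, -22], "grip": 0.5},
    {"offset": [180, 95, -109], "delta_rot": [0, 0, -28], "grip": 0.5},
    {"offset": [220, 116, -109], "delta_rot": [0, 0, -31], "grip": 0.5},
    {"offset": [260, 137, -109], "delta_rot": [0, 0, -31], "grip": 0.5},
    {"offset": [280, 148, -109], "delta_rot": [0, 0, -31], "grip": 0.5},
    {"offset": [282, 148, -109], "delta_rot": [0, 0, -31], "grip": 0.5},
  ],
)

```text
time: 16.0
tool_pos: [577.8, 247.9, 343.9]
ee_rot: [-0.001, 0.491, 0.871, 0.001]
wrist_force: [-1.4, -0.2, -1.3]
width: 0.62
```

```bash
python3 snap.py w13
```

```text
t 16.0 pos [577.8 247.9 343.9] yaw 31.16 z [-0.     0.002 -1.   ] q [ 0.09  0.6  -0.76  1.64  0.45  1.09 -0.26] F [-1.4 -0.2 -1.3] w 0.62
```

View pics/w13.png

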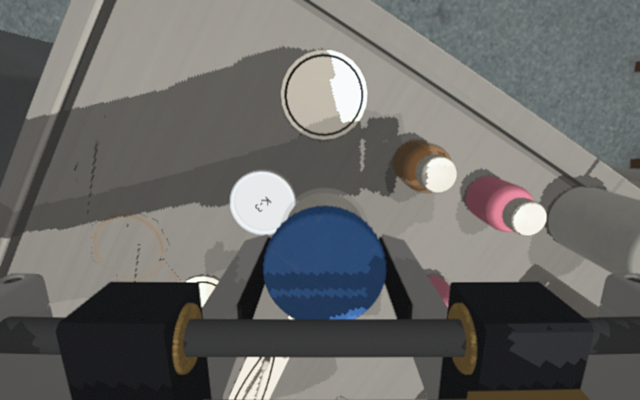

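```bash
python3 - <<'E'
from h import *
from bench import r
from scipy.optimize import least_squares
o=r.get_obs();st(o)
i=cv2.imread("pics/w13.png");p=np.load("pics/w13.npy",allow_pickle=True).item()
w=p2w(p,[[281.5,94.5],[367.5,94.5],[324.3,51],[324.3,138.2]],4);print(w.round(1));
w2=p2w(p,[[285.5,94.5],[363.5,94.5],[324.3,55],[324.3,134]],4);print((w[2]+w[3])/2,(w[0]+w[1])/2,(w2[2]+w2[3])/2,(w2[0]+w2[1])/2)
b=p2w(p,[[438,174]],78);print("bottle",b)
h=cv2.cvtColor(i,cv2.COLOR_BGR2HSV);m=((h[...,0]>95)&(h[...,0]<125)&(h[...,1]>130)).astype(np.uint8)
cs,_=cv2.findContours(m,0,1);c=max(cs,key=cv2.contourArea).reshape(-1,2)
c=c[(c[:,1]<310)]
q=rot(o).inv().apply(p2w(p,c,o["tool_pos"][2]-235.6+65)-o["tool_pos"])[:,:2]
s=least_squares(lambda v:np.hypot(q[:,0]-v[0],q[:,1]-v[1])-v[2],[0,0,29],loss="soft_l1");print(s.x)
print(goal(o,(532,322.5,239.6),31.1))
E
```

```text
t 16.05 pos [577.4 246.6 343.8] yaw 31.11 z [-0.001  0.001 -1.   ] q [ 0.09  0.6  -0.76  1.64  0.45  1.08 -0.26] F [-0.9 -0.3 -1.1] w 0.622
[[499.4 305.2   4. ]
 [563.7 344.    4. ]
 [513.  354.9   4. ]
 [550.9 292.3   4. ]]
[531.97175202 323.59664992   4.        ] [531.56012934 324.61525471   4.        ] [531.83917511 323.81606701   4.        ] [531.56389877 324.60903084   4.        ]
bottle [[630.28868413 316.80814055  78.        ]]
[ 4.38893247  0.88768749 28.66776457]
(array([ 88.3,   0.3, 104.3]), array([-0. , -0.1,  0. ]))
```

Call:
send_rows(
  plan=[
    {"offset": [40, 0, 5], "delta_rot": [0, 0, 0], "grip": 0.5},
    {"offset": [75, 0.2, 20], "delta_rot": [0, 0, 0], "grip": 0.5},
    {"offset": [87, 0.3, 50], "delta_rot": [0, 0, 0], "grip": 0.5},
    {"offset": [87, 0.3, 75], "delta_rot": [0, 0, 0], "grip": 0.5},
    {"offset": [87, 0.3, 90], "delta_rot": [0, 0, 0], "grip": 0.5},
    {"offset": [87, 0.3, 97], "delta_rot": [0, 0, 0], "grip": 0.5},
    {"offset": [87, 0.3, 100], "delta_rot": [0, 0, 0], "grip": 0.5},
    {"offset": [87, 0.3, 100], "delta_rot": [0, 0, 0], "grip": 0.5},
    {"offset": [87, 0.3, 100], "delta_rot": [0, 0, 0], "grip": 0.5},
  ],
)

```text
time: 16.95
tool_pos: [533.4, 319.9, 244.6]
ee_rot: [0.0, 0.493, 0.87, 0.001]
wrist_force: [0.2, -1.1, -1.3]
width: 0.618
```

```bash
python3 snap.py w14; python3 - <<'E'
from bench import r
import cv2
t=r.snapshot("top");cv2.imwrite("pics/top14.png",t)
t=r.snapshot("scene");cv2.imwrite("pics/c14s.png",cv2.resize(t[130:260,200:360],None,fx=4,fy=4,interpolation=cv2.INTER_CUBIC))
E
```

```text
t 16.95 pos [533.4 319.9 244.6] yaw 30.98 z [ 0.001  0.001 -1.   ] q [-0.09  0.71 -0.7   1.72  0.55  0.92 -0.47] F [ 0.2 -1.1 -1.3] w 0.618
```

View pics/w14.png

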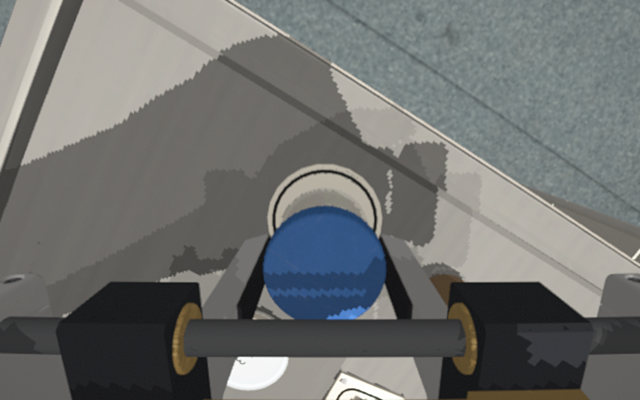

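View pics/c14s.png

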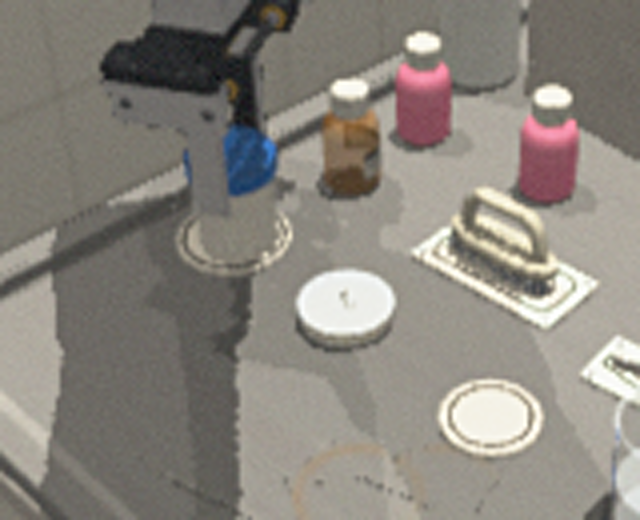

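```bash
python3 - <<'E'
import cv2
i=cv2.imread("pics/w14.png")
cv2.imwrite("pics/c14.png",cv2.resize(i[150:290,250:400],None,fx=4,fy=4,interpolation=cv2.INTER_CUBIC))
E
```

```text
(no output)
```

View pics/c14.png

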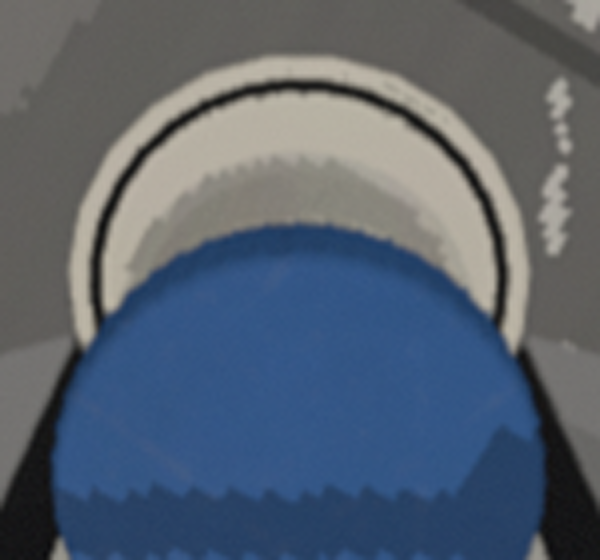

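```bash
python3 - <<'E'
from h import *
from bench import r
o=r.get_obs()
p=np.load("pics/w14.npy",allow_pickle=True).item()
f=lambda uv,z:(rot(o).inv().apply(p2w(p,[uv],z)-o["tool_pos"]))[0].round(1)
print("pad top",f((325,163.8),4),"ring",f((325,172),4),"ring sides",f((250+97/4,150+270/4),4),f((250+503/4,150+270/4),4))
for z in(9,12,15):print("jar edge",f((325,188.7),z),f((250+128/4,150+270/4),z),f((250+465/4,150+270/4),z))
print("lid", f((325,206),o["tool_pos"][2]-170.6))
E
```

```text
pad top [ 41.8   0.4 240.3] ring [ 36.6   0.4 240.3] ring sides [  6.6 -32.8 240.2] [  6.5  33.6 240.3]
jar edge [ 26.9   0.4 235.3] [  8.1 -27.1 235.3] [  8.1  26.8 235.3]
jar edge [ 27.5   0.4 232.3] [  9.  -26.7 232.3] [  8.9  26.4 232.3]
jar edge [ 28.2   0.4 229.3] [  9.9 -26.3 229.3] [  9.8  26.1 229.3]
lid [ 32.8   0.3 170.6]
```

Call:
send_rows(
  plan=[
    {"offset": [2.9, 0.2, 1], "delta_rot": [0, 0, 0], "grip": 0.5},
    {"offset": [2.9, 0.2, 3], "delta_rot": [0, 0, 0], "grip": 0.5},
    {"offset": [2.9, 0.2, 4], "delta_rot": [0, 0, 0], "grip": 0.5},
    {"offset": [2.9, 0.2, 4.5], "delta_rot": [0, 0, 0], "grip": 0.5},
    {"offset": [2.9, 0.2, 4.8], "delta_rot": [0, 0, 0], "grip": 0.5},
    {"offset": [2.9, 0.2, 4.8], "delta_rot": [0, 0, 0], "grip": 0.5},
  ],
)

```text
time: 17.7
tool_pos: [531.5, 322.9, 239.7]
ee_rot: [0.0, 0.492, 0.87, -0.0]
wrist_force: [-6.3, -3.2, 16.0]
width: 0.618
```

```bash
python3 snap.py w15
```

```text
t 17.7 pos [531.5 322.9 239.7] yaw 31.02 z [ 0. -0. -1.] q [-0.1   0.71 -0.69  1.72  0.56  0.91 -0.48] F [-6.3 -3.2 16. ] w 0.618
```

Call:
send_rows(
  plan=[
    {"offset": [0, 0, -0.4], "delta_rot": [0, 0, 0], "grip": 0.5},
    {"offset": [0, 0, -0.4], "delta_rot": [0, 0, 0], "grip": 0.63},
    {"offset": [0, 0, -0.4], "delta_rot": [0, 0, 0], "grip": 0.66},
    {"offset": [0, 0, -0.4], "delta_rot": [0, 0, 0], "grip": 0.75},
    {"offset": [0, 0, -0.4], "delta_rot": [0, 0, 0], "grip": 0.85},
    {"offset": [0, 0, -0.4], "delta_rot": [0, 0, 0], "grip": 0.9},
    {"offset": [0, 0, -20], "delta_rot": [0, 0, 0], "grip": 0.9},
    {"offset": [0, 0, -55], "delta_rot": [0, 0, 0], "grip": 0.9},
    {"offset": [0, 0, -100], "delta_rot": [0, 0, 0], "grip": 0.9},
    {"offset": [-20, 0, -125], "delta_rot": [0, 0, 0], "grip": 0.9},
    {"offset": [-40, 0, -125], "delta_rot": [0, 0, 0], "grip": 0.9},
    {"offset": [-40, 0, -125], "delta_rot": [0, 0, 0], "grip": 0.9},
  ],
)

```text
time: 18.95
tool_pos: [554.0, 285.8, 364.3]
ee_rot: [0.001, 0.494, 0.869, 0.0]
wrist_force: [-0.7, 0.4, 0.2]
width: 0.901
```

```bash
python3 snap.py w16;python3 - <<'E'
from bench import r
import cv2
t=r.snapshot("top");cv2.imwrite("pics/top16.png",t)
i=cv2.imread("pics/w16.png")
cv2.imwrite("pics/c16.png",cv2.resize(i[80:230,250:400],None,fx=4,fy=4,interpolation=cv2.INTER_CUBIC))
E
```

```text
t 18.95 pos [554.  285.8 364.3] yaw 30.79 z [ 0.002 -0.001 -1.   ] q [ 0.03  0.57 -0.78  1.64  0.44  1.11 -0.33] F [-0.7  0.4  0.2] w 0.901
```

View pics/w16.png

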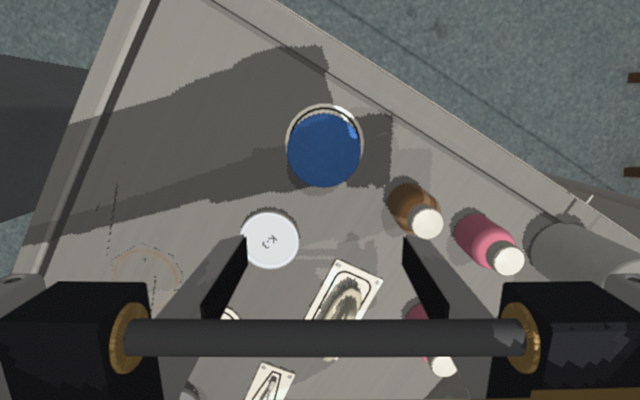

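View pics/c16.png

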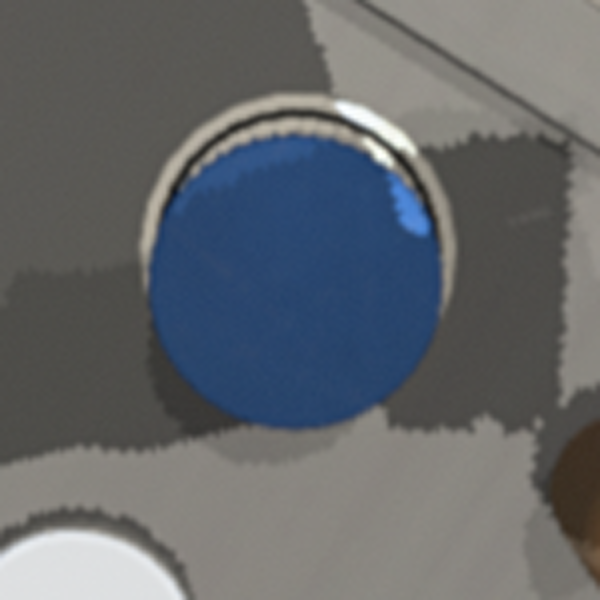

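```bash
python3 - <<'E'
from h import *
from bench import r
o=r.get_obs()
p=np.load("pics/w16.npy",allow_pickle=True).item()
f=lambda uv,z:(rot(o).inv().apply(p2w(p,[uv],z)-o["tool_pos"]))[0].round(1)
print("pad top",f((324.6,103.2),4),"sides",f((285,142),4),f((364.2,142),4))
print("lid c",f((323.75,150.1),69), p2w(p,[(323.75,150.1)],69))
p=r.camera_params("top");i=cv2.imread("pics/top16.png")
h=cv2.cvtColor(i,cv2.COLOR_BGR2HSV)
m=((h[...,0]>100)&(h[...,0]<125)&(h[...,1]>150)).astype(np.uint8);n,l,s,c=cv2.connectedComponentsWithStats(m)
for k in range(1,n):
    if s[k,4]>200: print("blue",s[k],c[k],p2w(p,c[k],69).round(1))
cv2.imwrite("pics/c16t.png",cv2.resize(i[150:310,210:340],None,fx=3.7,fy=3.7,interpolation=cv2.INTER_CUBIC))
E
```

```text
pad top [ 78.7   0.9 359.6] sides [ 43.  -37.1 359.6] [ 42.7  38.7 359.6]
lid c [4.180e+01 1.000e-01 2.946e+02] [[530.76565502 323.96104603  69.        ]]
blue [404  50  20  22 338] [412.84615385  60.23668639] [[921.3 -47.8  69. ]]
blue [214  90  17  18 214] [222.43925234  98.69158879] [[832.7 370.1  69. ]]
```

View pics/c16t.png

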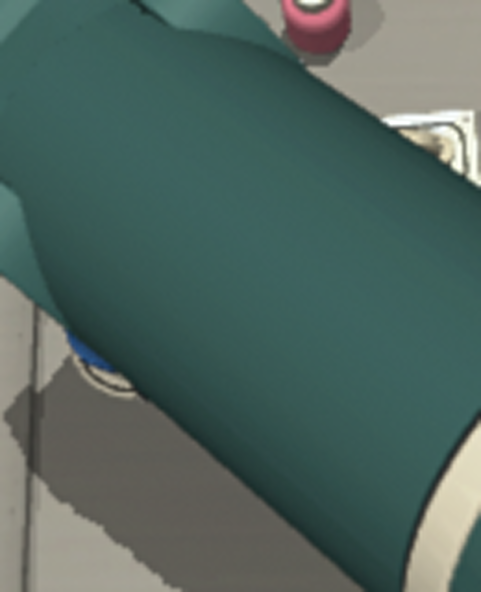

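```bash
python3 - <<'E'
from h import *
i=cv2.imread("pics/w16.png")
cv2.imwrite("pics/c17.png",cv2.resize(i[165:255,370:470],None,fx=6,fy=6,interpolation=cv2.INTER_CUBIC))
E
```

```text
(no output)
```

View pics/c17.png

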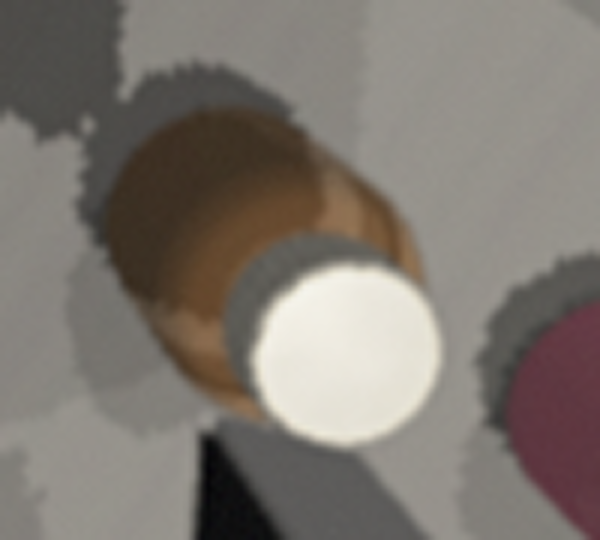

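```bash
python3 - <<'E'
from h import *
from bench import r
o=r.get_obs()
p=np.load("pics/w16.npy",allow_pickle=True).item()
b=p2w(p,[(427.7,224)],78)[0];print(b)
w=w2p(p,[[b[0]+20*np.cos(t),b[1]+20*np.sin(t),0] for t in np.linspace(0,6.28,60)]);w=(w-[370,165])*6;print(w.min(0),w.max(0))
for x,y in((631,315.5),):
    print(goal(o,(x,y,340),60)); print(goal(o,(x,y,216),60))
E
```

```text
[631.26320741 316.93275254  78.        ]
[95.95041153 95.21769073] [333.02826362 325.63880795]
(array([-17. ,  81.6,  23.6]), array([ -0.,  -0., -29.]))
(array([-17. ,  81.6, 147.6]), array([ -0.,  -0., -29.]))
```

Call:
send_rows(
  plan=[
    {"offset": [-8, 40, 0], "delta_rot": [0, 0, -8], "grip": 0.7},
    {"offset": [-17, 80, 0], "delta_rot": [0, 0, -16], "grip": 0.65},
    {"offset": [-17, 82, 10], "delta_rot": [0, 0, -24], "grip": 0.65},
    {"offset": [-17, 82, 25], "delta_rot": [0, 0, -29], "grip": 0.65},
    {"offset": [-17, 82, 25], "delta_rot": [0, 0, -29], "grip": 0.65},
    {"offset": [-17, 82, 25], "delta_rot": [0, 0, -29], "grip": 0.65},
  ],
)

```text
time: 19.65
tool_pos: [630.9, 316.6, 338.7]
ee_rot: [-0.001, 0.26, 0.966, -0.0]
wrist_force: [0.3, -0.2, 0.2]
width: 0.652
```

```bash
python3 snap.py w18
```

```text
t 19.65 pos [630.9 316.6 338.7] yaw 59.89 z [-0.001  0.    -1.   ] q [ 0.    0.77 -0.83  1.42  0.58  1.2   0.15] F [ 0.3 -0.2  0.2] w 0.652
```

View pics/w18.png

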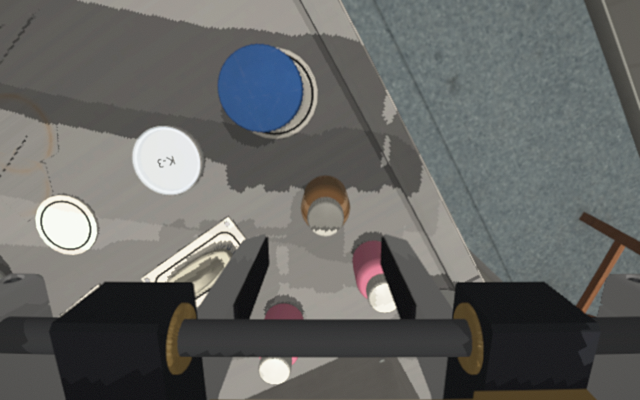

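```bash
python3 - <<'E'
from h import *
from bench import r
o=r.get_obs()
p=np.load("pics/w18.npy",allow_pickle=True).item()
b=p2w(p,[(325,217.5)],78)[0];print(b)
print(goal(o,(b[0],b[1],216),60),goal(o,(631.2,316,216),60))
E
```

```text
[630.18061314 317.42675248  78.        ]
(array([  1.2,   0.3, 123.4]), array([ 0. , -0. , -0.1])) (array([ -0.4,  -0.4, 123.4]), array([ 0. , -0. , -0.1]))
```

Call:
send_rows(
  plan=[
    {"offset": [0.4, 0, 30], "delta_rot": [0, 0, 0], "grip": 0.65},
    {"offset": [0.4, 0, 65], "delta_rot": [0, 0, 0], "grip": 0.65},
    {"offset": [0.4, 0, 95], "delta_rot": [0, 0, 0], "grip": 0.65},
    {"offset": [0.4, 0, 115], "delta_rot": [0, 0, 0], "grip": 0.65},
    {"offset": [0.4, 0, 123], "delta_rot": [0, 0, 0], "grip": 0.6},
    {"offset": [0.4, 0, 123], "delta_rot": [0, 0, 0], "grip": 0.53},
    {"offset": [0.4, 0, 123], "delta_rot": [0, 0, 0], "grip": 0.47},
    {"offset": [0.4, 0, 123], "delta_rot": [0, 0, 0], "grip": 0.42},
    {"offset": [0.4, 0, 123], "delta_rot": [0, 0, 0], "grip": 0.38},
    {"offset": [0.4, 0, 123], "delta_rot": [0, 0, 0], "grip": 0.32},
    {"offset": [0.4, 0, 123], "delta_rot": [0, 0, 0], "grip": 0.32},
  ],
  grip_force=18,
)

```text
time: 20.8
tool_pos: [631.4, 316.4, 217.3]
ee_rot: [0.001, 0.259, 0.966, 0.001]
wrist_force: [-0.3, -0.7, 6.8]
width: 0.427
```

```bash
python3 snap.py w19; python3 - <<'E'
from h import *
from bench import r
o=r.get_obs()
print(goal(o,(500,-5,345),0),goal(o,(580,220,345),30))
E
```

```text
t 20.8 pos [631.4 316.4 217.3] yaw 59.99 z [ 0.002  0.001 -1.   ] q [-0.03  0.9  -0.75  1.49  0.67  1.03  0.09] F [-0.3 -0.7  6.8] w 0.427
(array([ -47.1, -343.8, -128.2]), array([ 0.1,  0. , 60. ])) (array([  -3.8, -109. , -127.9]), array([ 0.1,  0. , 30. ]))
```

View pics/w19.png

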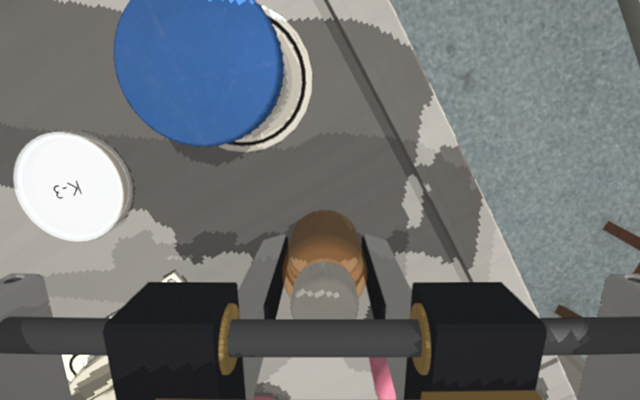

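```bash
python3 - <<'E'
from h import *
from bench import r
o=r.get_obs()
print(goal(o,(531,0,345),0))
E
```

```text
(array([ -71.5, -324. , -128.1]), array([ 0.1,  0. , 60. ]))
```

Call:
send_rows(
  plan=[
    {"offset": [0, 0, -5], "delta_rot": [0, 0, 0], "grip": 0.32},
    {"offset": [0, 0, -25], "delta_rot": [0, 0, 0], "grip": 0.32},
    {"offset": [0, 0, -60], "delta_rot": [0, 0, 0], "grip": 0.32},
    {"offset": [0, 0, -100], "delta_rot": [0, 0, 0], "grip": 0.32},
    {"offset": [-2, -25, -128], "delta_rot": [0, 0, 7], "grip": 0.32},
    {"offset": [-4, -65, -128], "delta_rot": [0, 0, 15], "grip": 0.32},
    {"offset": [-4, -109, -128], "delta_rot": [0, 0, 23], "grip": 0.32},
    {"offset": [-10, -150, -128], "delta_rot": [0, 0, 30], "grip": 0.32},
    {"offset": [-20, -190, -128], "delta_rot": [0, 0, 38], "grip": 0.32},
    {"offset": [-40, -230, -128], "delta_rot": [0, 0, 46], "grip": 0.32},
    {"offset": [-55, -270, -128], "delta_rot": [0, 0, 54], "grip": 0.32},
    {"offset": [-70, -305, -128], "delta_rot": [0, 0, 60], "grip": 0.32},
  ],
)

```text
time: 22.05
tool_pos: [538.5, 15.3, 345.5]
ee_rot: [0.001, 0.709, 0.705, 0.0]
wrist_force: [1.6, -0.4, -0.3]
width: 0.42
```

```bash
python3 - <<'E'
from h import *
from bench import r
o=r.get_obs();st(o)
print(goal(o,(531,0,345),0))
E
```

```text
t 22.05 pos [538.5  15.3 345.5] yaw -0.35 z [ 0.001 -0.001 -1.   ] q [ 0.46  0.41 -0.67  1.87  0.3   0.97 -0.35] F [ 1.6 -0.4 -0.3] w 0.42
(array([-15.3,  -7.4,   0.5]), array([ 0.1,  0. , -0.3]))
```

Call:
send_rows(
  plan=[
    {"offset": [-8, -4, 0], "delta_rot": [0, 0, 0], "grip": 0.32},
    {"offset": [-15, -7, 0], "delta_rot": [0, 0, 0], "grip": 0.32},
    {"offset": [-15, -7, 0], "delta_rot": [0, 0, 0], "grip": 0.32},
  ],
)

```text
time: 22.35
tool_pos: [532.0, 2.3, 344.6]
ee_rot: [0.0, 0.707, 0.708, 0.0]
wrist_force: [-0.6, 0.4, -0.8]
width: 0.422
```

```bash
python3 snap.py w20; python3 - <<'E'
from h import *
i=cv2.imread("pics/w20.png")
cv2.imwrite("pics/c20.png",cv2.resize(i[40:340,240:410],None,fx=2,fy=2,interpolation=cv2.INTER_CUBIC))
E
```

```text
t 22.35 pos [532.    2.3 344.6] yaw 0.08 z [ 0.001 -0.    -1.   ] q [ 0.49  0.4  -0.67  1.89  0.3   0.96 -0.32] F [-0.6  0.4 -0.8] w 0.422
```

View pics/c20.png

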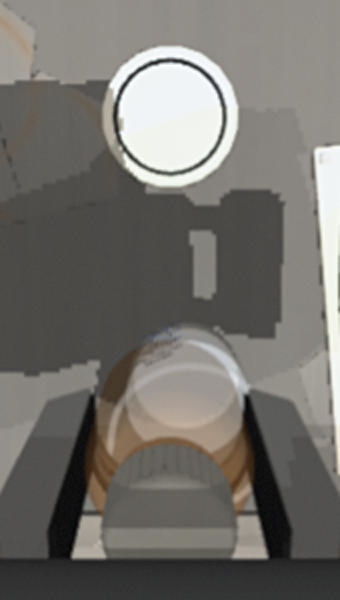

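```bash
python3 - <<'E'
from h import *
from bench import r
o=r.get_obs();st(o)
p=np.load("pics/w20.npy",allow_pickle=True).item()
w=p2w(p,[(325,62.5),(325,134),(291,98.2),(359,98.2)],4);c=(w[0]+w[1])/2;print(w,c,(w[2]+w[3])/2)
print(goal(o,(532,86.5,228),0))
E
```

```text
t 22.4 pos [532.2   2.9 344.4] yaw 0.12 z [ 0.001  0.    -1.   ] q [ 0.49  0.4  -0.67  1.89  0.3   0.96 -0.32] F [ 0.5  1.1 -0.3] w 0.425
[[532.19239726 117.29841536   4.        ]
 [532.28925767  56.92019457   4.        ]
 [502.45158728  87.80086051   4.        ]
 [562.02643085  87.8720423    4.        ]] [532.24082747  87.10930497   4.        ] [532.23900907  87.8364514    4.        ]
(array([ 8.350e+01, -1.000e-01,  1.165e+02]), array([ 0. , -0. ,  0.1]))
```

Call:
send_rows(
  plan=[
    {"offset": [40, 0, 0], "delta_rot": [0, 0, 0], "grip": 0.32},
    {"offset": [75, 0, 15], "delta_rot": [0, 0, 0], "grip": 0.32},
    {"offset": [83.5, 0, 45], "delta_rot": [0, 0, 0], "grip": 0.32},
    {"offset": [83.5, 0, 80], "delta_rot": [0, 0, 0], "grip": 0.32},
    {"offset": [83.5, 0, 102], "delta_rot": [0, 0, 0], "grip": 0.32},
    {"offset": [83.5, 0, 112], "delta_rot": [0, 0, 0], "grip": 0.32},
    {"offset": [83.5, 0, 117], "delta_rot": [0, 0, 0], "grip": 0.32},
    {"offset": [83.5, 0, 117], "delta_rot": [0, 0, 0], "grip": 0.32},
    {"offset": [83.5, 0, 117], "delta_rot": [0, 0, 0], "grip": 0.32},
  ],
)

```text
time: 23.3
tool_pos: [532.5, 85.8, 227.8]
ee_rot: [0.0, 0.707, 0.707, 0.001]
wrist_force: [-0.1, 0.2, -0.6]
width: 0.418
```

```bash
python3 snap.py w21; python3 - <<'E'
from h import *
i=cv2.imread("pics/w21.png")
cv2.imwrite("pics/c21.png",cv2.resize(i[170:340,250:400],None,fx=3.5,fy=3.5,interpolation=cv2.INTER_CUBIC))
E
```

```text
t 23.3 pos [532.5  85.8 227.8] yaw 0.01 z [ 0.001  0.    -1.   ] q [ 0.25  0.58 -0.59  1.94  0.46  0.76 -0.61] F [-0.1  0.2 -0.6] w 0.418
```

View pics/c21.png

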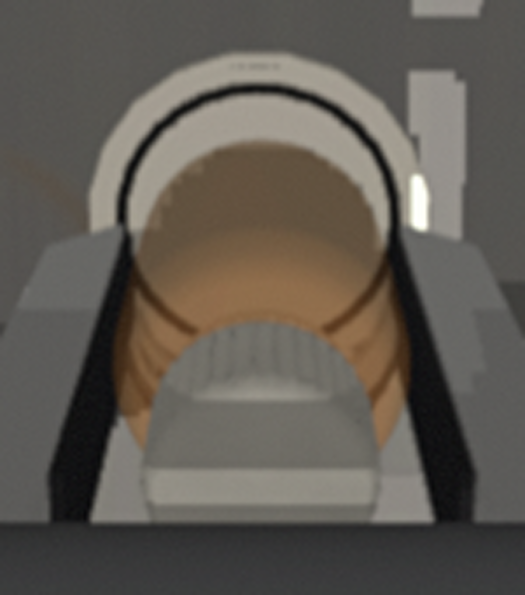

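```bash
python3 - <<'E'
from h import *
from bench import r
o=r.get_obs()
p=np.load("pics/w21.npy",allow_pickle=True).item()
f=lambda uv,z:(rot(o).inv().apply(p2w(p,[uv],z)-o["tool_pos"]))[0].round(1)
print(f((324,185.1),4)-[30,0,0],f((324,195.7),4)-[24,0,0]);
for z in(10.5,13,16):print(f((324.5,210),z)-[20,0,0])
E
```

```text
[  1.7  -0.6 223.9] [  1.3  -0.6 223.9]
[ -1.8  -0.3 217.4]
[ -1.1  -0.3 214.9]
[-2.000e-01 -3.000e-01  2.119e+02]
```

Call:
send_rows(
  plan=[
    {"offset": [1.6, -0.2, 2], "delta_rot": [0, 0, 0], "grip": 0.32},
    {"offset": [1.6, -0.2, 4], "delta_rot": [0, 0, 0], "grip": 0.32},
    {"offset": [1.6, -0.2, 5.3], "delta_rot": [0, 0, 0], "grip": 0.32},
    {"offset": [1.6, -0.2, 6], "delta_rot": [0, 0, 0], "grip": 0.32},
    {"offset": [1.6, -0.2, 6.2], "delta_rot": [0, 0, 0], "grip": 0.32},
    {"offset": [1.6, -0.2, 6.2], "delta_rot": [0, 0, 0], "grip": 0.32},
  ],
)

```text
time: 23.95
tool_pos: [532.0, 87.2, 221.2]
ee_rot: [0.0, 0.707, 0.707, -0.0]
wrist_force: [-4.4, -1.0, 13.6]
width: 0.424
```

```bash
python3 snap.py w22
```

```text
t 23.95 pos [532.   87.2 221.2] yaw 0.0 z [ 0. -0. -1.] q [ 0.25  0.59 -0.59  1.94  0.47  0.75 -0.62] F [-4.4 -1.  13.6] w 0.424
```

Contact felt (13.6 N); release gently and retreat straight up.

Call:
send_rows(
  plan=[
    {"offset": [0, 0, -0.4], "delta_rot": [0, 0, 0], "grip": 0.32},
    {"offset": [0, 0, -0.4], "delta_rot": [0, 0, 0], "grip": 0.44},
    {"offset": [0, 0, -0.4], "delta_rot": [0, 0, 0], "grip": 0.47},
    {"offset": [0, 0, -0.4], "delta_rot": [0, 0, 0], "grip": 0.55},
    {"offset": [0, 0, -0.4], "delta_rot": [0, 0, 0], "grip": 0.65},
    {"offset": [0, 0, -0.4], "delta_rot": [0, 0, 0], "grip": 0.7},
    {"offset": [0, 0, -20], "delta_rot": [0, 0, 0], "grip": 0.7},
    {"offset": [0, 0, -55], "delta_rot": [0, 0, 0], "grip": 0.7},
    {"offset": [0, 0, -100], "delta_rot": [0, 0, 0], "grip": 0.7},
    {"offset": [-20, 0, -140], "delta_rot": [0, 0, 0], "grip": 0.9},
    {"offset": [-40, 0, -145], "delta_rot": [0, 0, 0], "grip": 1},
    {"offset": [-40, 0, -145], "delta_rot": [0, 0, 0], "grip": 1},
  ],
)

```text
time: 25.2
tool_pos: [532.3, 44.6, 366.9]
ee_rot: [0.001, 0.708, 0.706, 0.0]
wrist_force: [0.1, 0.4, -0.6]
width: 0.92
```

```bash
python3 snap.py w23; python3 - <<'E'
from h import *
i=cv2.imread("pics/w23.png")
cv2.imwrite("pics/c23.png",cv2.resize(i[80:250,250:400],None,fx=3.5,fy=3.5,interpolation=cv2.INTER_CUBIC))
E
```

```text
t 25.2 pos [532.3  44.6 366.9] yaw -0.2 z [ 0.002 -0.001 -1.   ] q [ 0.43  0.37 -0.7   1.86  0.28  1.01 -0.39] F [ 0.1  0.4 -0.6] w 0.92
```

View pics/w23.png

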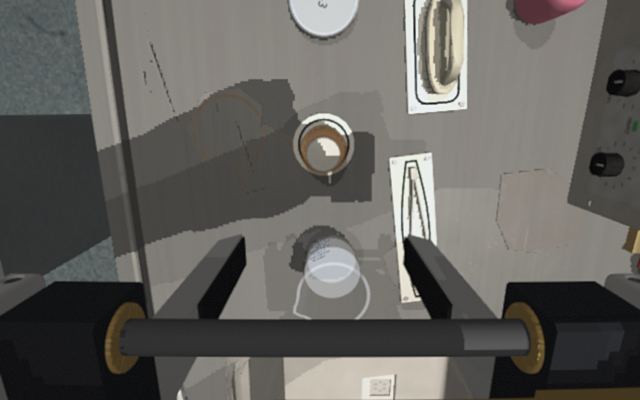

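View pics/c23.png

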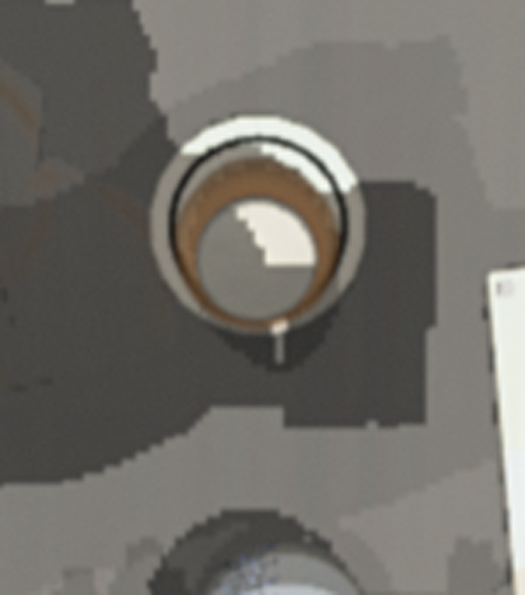

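```bash
python3 - <<'E'
from h import *
from bench import r
o=r.get_obs()
p=np.load("pics/w23.npy",allow_pickle=True).item()
c=lambda x,y:(250+x/3.5,80+y/3.5)
print(p2w(p,[c(257,260)],82),p2w(p,[c(258.5,115),c(258.5,335)],4),p2w(p,[c(258.5,115),c(258.5,335)],4).mean(0))
print(goal(o,(430,-200,400),-25))
E
```

```text
[[532.03602624  87.1366722   82.        ]] [[532.47196029 117.3186959    4.        ]
 [532.22984554  57.11402163   4.        ]] [532.35090291  87.21635876   4.        ]
(array([-246.3, -101.5,  -33.9]), array([ 0.1,  0. , 24.9]))
```

Call:
send_rows(
  plan=[
    {"offset": [-40, -15, -10], "delta_rot": [0, 0, 5], "grip": 1},
    {"offset": [-85, -35, -30], "delta_rot": [0, 0, 10], "grip": 1},
    {"offset": [-130, -55, -30], "delta_rot": [0, 0, 15], "grip": 1},
    {"offset": [-175, -75, -30], "delta_rot": [0, 0, 20], "grip": 1},
    {"offset": [-220, -95, -30], "delta_rot": [0, 0, 25], "grip": 1},
    {"offset": [-265, -100, -30], "delta_rot": [0, 0, 30], "grip": 1},
    {"offset": [-310, -105, -30], "delta_rot": [0, 0, 35], "grip": 1},
    {"offset": [-355, -110, -30], "delta_rot": [0, 0, 40], "grip": 1},
    {"offset": [-355, -110, -30], "delta_rot": [0, 0, 40], "grip": 1},
  ],
)

```text
time: 26.15
tool_pos: [420.7, -312.5, 394.4]
ee_rot: [-0.0, 0.908, 0.418, -0.001]
wrist_force: [-0.2, 0.9, -0.1]
width: 1.0
```

```bash
python3 - <<'E'
from h import *
from bench import r
o=r.get_obs();st(o)
i=r.snapshot("top");cv2.imwrite("pics/topf.png",i)
cv2.imwrite("pics/topfc.png",cv2.resize(i[130:320,215:445],None,fx=3.1,fy=3.1,interpolation=cv2.INTER_CUBIC))
i=r.snapshot("scene");cv2.imwrite("pics/scf.png",cv2.resize(i[120:300,180:440],None,fx=3,fy=3,interpolation=cv2.INTER_CUBIC))
E
```

```text
t 26.15 pos [ 420.7 -312.5  394.4] yaw -40.53 z [-0.002  0.    -1.   ] q [ 0.93  0.27 -0.42  1.86  0.13  1.03 -0.24] F [-0.2  0.9 -0.1] w 1.0
```

View pics/topfc.png

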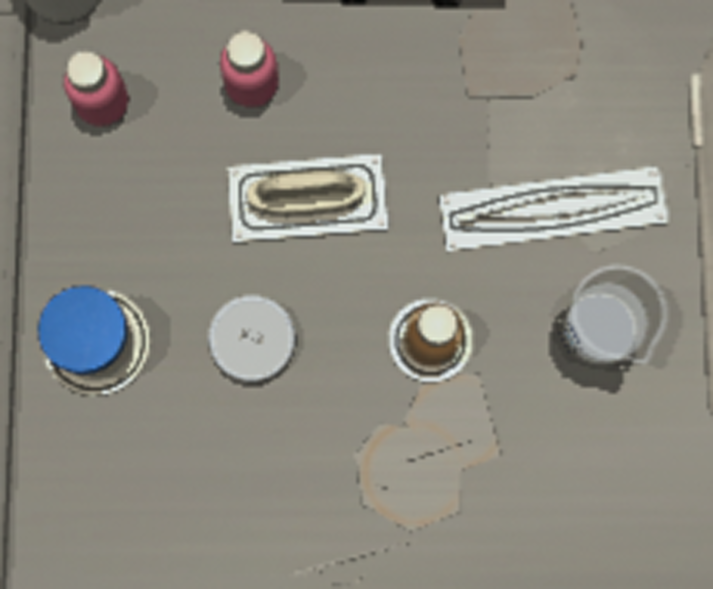

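View pics/scf.png

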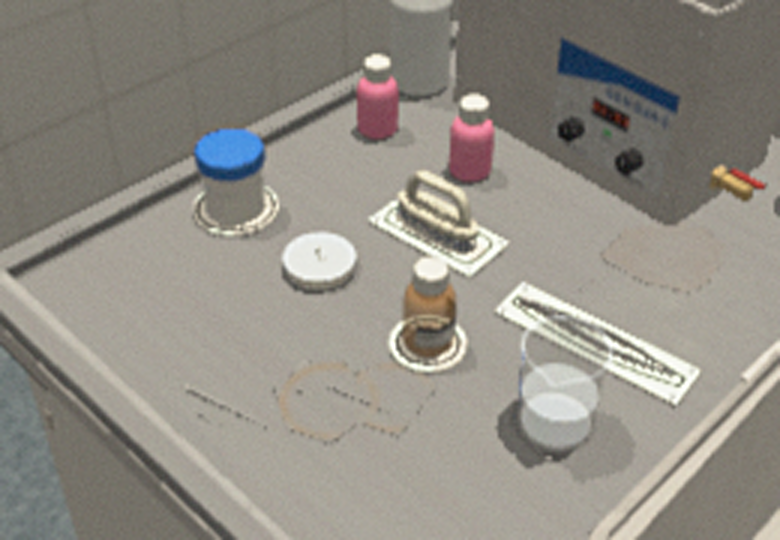

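```bash
python3 - <<'E'
from h import *
from bench import r
p=r.camera_params("top");i=cv2.imread("pics/topf.png")
h=cv2.cvtColor(i,cv2.COLOR_BGR2HSV)
m=((h[...,0]>100)&(h[...,0]<125)&(h[...,1]>150)).astype(np.uint8);n,l,s,c=cv2.connectedComponentsWithStats(m)
for k in range(1,n):
    if s[k,4]>400: print("jar",p2w(p,c[k],69).round(1),"pad 532,321.8")
f=lambda x,y,z:p2w(p,[(215+x/3.1,130+y/3.1)],z).round(1)
print("cap",f(438.5,324,82),"pad",f(431,340.5,4))
print("brush rim",f(306.5,191,22),"outline",f(308,197,4))
print("dish",f(252.5,339,15),"tw ends",f(461,221,9),f(657,195,9),"outline",f(452,219,4),f(657,191,4))
E
```

```text
jar [[530.8 320.7  69. ]] pad 532,321.8
cap [[530.7  84.1  82. ]] pad [[530.9  84.5   4. ]]
brush rim [[635.2 171.9  22. ]] outline [[635.1 171.2   4. ]]
dish [[530.8 209.7  15. ]] tw ends [[615.9  62.    9. ]] [[634.3 -78.1   9. ]] outline [[618.5  68.    4. ]] [[638.4 -79.3   4. ]]
```

```bash
python3 -c "
from bench import r
print(r.job_done())"
```

```text
the job is handed in; nothing more can be done
None
```

The tweezers, scrub brush, jar and brown bottle are each on their matching pad, placed in the order you listed. I handed the job in at about 26 s with the arm clear. The jar and bottle were lowered until they touched the pad (about 14–16 N at the wrist) before I let go.

| Item | Last check against its outline |
|---|---|
| Tweezers | Equal gaps of about 6 px at both ends in a wrist view just after release |
| Brush | Within about 1 mm, in both the wrist and top views |
| Jar | Within about 1.5 mm, in both views |
| Bottle | Within about 0.5 mm, in both views |

- **Left alone:** In the final pictures the beaker, dish and pink bottles were standing as before.
- **Camera disagreement:** The two cameras differed by 1–2 mm in y.
- **Tweezers:** A rough final reading of their ends in the top picture was less clear. It put them about 2–3 mm to one side, roughly one to two top-image pixels, so I relied on the closer wrist view.
- **Jar grip:** One close-range reading of the jar's lid in the gripper was about 3 mm off from the other measurements. I did not use it.

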